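Fit the fume nozzle to the bench extraction outlet

TASK

Get the soldering place ready: the black fume nozzle is boxed in by the three bottles in the aluminium tray. Move all three bottles out onto the green mat, standing, then take the nozzle, push it firmly down onto the tapered spigot of the bench outlet until it is fully home on the collar, and put the bottles back in the tray, each standing centred on the round end of the mark of its own colour. Do not knock a bottle over.

Things in the scene. Friction and masses are not known exactly. Their poses are not given: they have to be found in the camera images.
- can: contact-cleaner spray can, aluminium with broad blue band and blue cap, 52 mm diameter, 132 mm tall overall, straight-sided up to 112 mm, about 0.3 kg; belongs on the blue mark; upright cylinder; origin at the centre of its underside, z up; turning it about z makes no difference
- flux: amber glass flux bottle with white label, red band and red cap, 54 mm diameter, 129 mm tall overall, straight-sided up to 107 mm, about 0.28 kg; belongs on the red mark; upright cylinder; origin at the centre of its underside, z up; turning it about z makes no difference
- ipa: white plastic cleaning-alcohol bottle with yellow band and yellow cap, 53 mm diameter, 132 mm tall overall, straight-sided up to 108 mm, about 0.24 kg; belongs on the yellow mark; upright cylinder; origin at the centre of its underside, z up; turning it about z makes no difference
- nozzle: black fume nozzle, two orange rings, 0.08 kg, 95 mm tall, standing: hollow cuff 56 mm in diameter up to 48 mm, its tapered bore open below (46 mm deep, mouth 5 mm wider all round than the spigot's tip), then a straight tube 44 mm in diameter from 56 to 95 mm, the place to grip. Origin: centre of its lower edge, z up; round about z. Starts 3 to 15 mm from each of the taller bottles
- mark_blue: flat blue mark on the tray's floor, 2 mm thick: a 62 mm round end, on which the bottle of this colour belongs and stands at the start, and a 44 mm wide tongue with a white strip, reaching 64 mm from the round end's centre along the mark's -x (towards the robot). Origin on its underside at the round end's centre; a bottle stands 2 mm above it
- mark_red: flat red mark on the tray's floor, 2 mm thick: a 62 mm round end, on which the bottle of this colour belongs and stands at the start, and a 44 mm wide tongue with a white strip, reaching 64 mm from the round end's centre along the mark's -x (towards the robot). Origin on its underside at the round end's centre; a bottle stands 2 mm above it
- mark_yellow: flat yellow mark on the tray's floor, 2 mm thick: a 62 mm round end, on which the bottle of this colour belongs and stands at the start, and a 44 mm wide tongue with a white strip, reaching 64 mm from the round end's centre along the mark's -x (towards the robot). Origin on its underside at the round end's centre; a bottle stands 2 mm above it
- tray: open aluminium tray fixed to the bench, 200 mm (x) by 210 mm (y), floor 4 mm thick, rim 16 mm high over the bench, wall 4 mm; origin at the centre of its underside, its -x side roughly faces the robot. At the start the nozzle stands at about (+45, 0) mm in the tray's frame; the three marks lie, in any order, at (-17, 0), (+45, +64) and (+45, -64) mm
- mat: green cutting mat with pale grid, fixed to the bench, 200 mm (x) by 260 mm (y), 3 mm thick, empty; origin at the centre of its underside, z up. The side area for the bottles. It lies on the other side of the outlet from the tray
- spigot_seat (a point): centre of the flat 62 mm collar at the foot of the bench outlet's spigot, 45 mm above the bench, z up. The spigot rises 44 mm from it, 43 mm wide at the collar, 37 mm near its chamfered tip. Home, the nozzle's origin is at this point; set down loosely it jams 5 to 10 mm higher; pushing it home takes up to 20 N down, then friction holds it. Flange 110 mm below
Things that resemble listed ones, but are neither listed nor needed, are in the scene too. Of the things like the mark_red, leave any that is turquoise; of the rest the larger one is meant.

How it is judged (in metres and radians):
On the way, in this order (a step that is already met when the one before it is completed fails the run):
1. all three bottles stand on the green mat at the same time, let go (x of can in the frame of mat between -0.09 and 0.09 m and y of can in the frame of mat between -0.12 and 0.12 m and z of each of can, flux, ipa in the frame of mat below 0.01 m and angle between each of can, flux, ipa's own z axis and vertical below 0.15 rad and linear speed of each of can, flux, ipa below 0.03 m/s and contact force between each of can, flux, ipa and the fingers below 0.3 N and x of flux in the frame of mat between -0.09 and 0.09 m and y of flux in the frame of mat between -0.12 and 0.12 m and x of ipa in the frame of mat between -0.09 and 0.09 m and y of ipa in the frame of mat between -0.12 and 0.12 m), for 0.2 s.
2. the nozzle is pressed fully home on the spigot and let go (z of nozzle in the frame of spigot_seat between -0.004 and 0.0035 m and horizontal distance between nozzle and spigot_seat below 0.004 m and angle between nozzle's own z axis and vertical below 0.08 rad and linear speed of nozzle below 0.03 m/s and contact force between nozzle and the fingers below 0.3 N), for 0.3 s.
At the end, for the whole second after the job is handed in: Each bottle stands at rest and upright with its centre within 14 mm of the centre of the round end of the mark of its own colour; the nozzle sits upright on the outlet's spigot, its lower edge no more than 3.5 mm above the collar and its axis within 4 mm of the spigot's, and nothing is held (horizontal distance between can and mark_blue below 0.014 m and z of can in the frame of mark_blue below 0.01 m and angle between each of can, flux, ipa's own z axis and vertical below 0.12 rad and linear speed of each of can, flux, ipa, nozzle below 0.03 m/s and horizontal distance between flux and mark_red below 0.014 m and z of flux in the frame of mark_red below 0.01 m and horizontal distance between ipa and mark_yellow below 0.014 m and z of ipa in the frame of mark_yellow below 0.01 m and z of nozzle in the frame of spigot_seat between -0.004 and 0.0035 m and horizontal distance between nozzle and spigot_seat below 0.004 m and angle between nozzle's own z axis and vertical below 0.08 rad); the robot touches nothing.
It fails at once if the can is knocked over (angle between can's own z axis and vertical above 0.7 rad).
It fails at once if the flux bottle is knocked over (angle between flux's own z axis and vertical above 0.7 rad).
It fails at once if the alcohol bottle is knocked over (angle between ipa's own z axis and vertical above 0.7 rad).
It also fails if it takes over 147 s, if anything falls off the work surface, if the arm or the gripper's body presses on something with over 40 N, if the wrist force passes 120 N, or if a joint passes its speed limit or range.

ROBOT

A 7-joint arm with a two-finger parallel gripper is mounted at the origin on the work surface. World frame = base frame: x ahead of the robot, y to its left, z up, the work surface at z = 0. Lengths are in mm, angles in rad, forces in N, time in s.
With the tool pointing down it reaches from about 400 to 875 mm from the base axis. Payload 4.4 kg.
Tool frame: the origin (TCP) lies on the centre line of the jaws, within the pads' length; the fingertips stand 25 mm ahead of it and the grasp point (between the pads) lies 6 mm ahead of it; z points along the fingers, x is the direction in which the jaws open and shut, and the axes are right-handed (so a half turn about z gives the same grasp; the last joint's range is limited). The gripper opens to 85 mm and grips with 20 to 120 N. Pads are 22 mm wide; open, the fingers measure 114 mm over their backs; the gripper's body (76 mm by 85 mm) begins 54 mm behind the grasp point. The pads swing forward as they close: fully open they stand 13 mm farther back than shut.
Start: joints at [1.162, 0.628, 0.038, 1.517, -0.027, 0.996, -0.02], TCP at [218.509, -612.186, 256.313] pointing down, gripper open.
Joint ranges: [-3.06, 3.06], [-0.37, 2.12], [-1.25, 1.32], [0.18, 2.47], [-1.1, 4.24], [0.23, 1.98], [-2.94, 2.94]. Speed limits (rad/s): [2.57, 2.57, 3.14, 3.14, 3.14, 3.14, 3.14].

INTERFACE

Orientations are given as [roll, pitch, yaw] about the fixed x, y, z axes, in that order (R = Rz(yaw) Ry(pitch) Rx(roll)).
In Python, from cell import ctrl, cams gives the robot as it stands. The module is installed in compiled form; this text tells all that it offers.
- The arm moves only by the tool step_arm, never from a script. Its arguments are lists of equal length, an entry for each row: "linear": the shift along the tool's x, y, z in mm, a list of three; "yaw": the turn about the tool's z in rad; "gripper": the opening, from -1 (shut) to 1 (fully open). A call has 1 to 8 rows; each row is the pose to reach, as a shift and turn from the pose commanded when the call began, along the tool's axes at that moment; what a row does not reach only later rows make up. A row lasts 1/12 s, in which the tool goes at most 41.7 mm and 7.16 degrees, less where a joint would pass 70% of its speed; a pose out of reach is approached as far as the arm can. A call with a gripper value outside its range is refused whole. The fingers move at their own pace and stop on an object; the grip force is fixed at half the most. Time passes only in rows, so rows that repeat a pose let the fingers close. It gives the time, the measured TCP pose, the force and the opening at its end, in the units of the state.
- ctrl.read_state(): the state, without advancing time (a new reading comes with each control period).
- cams.get_image(name): name is "scene" or "top" or "wrist"; returns a dict with "frame" (384x512x3 uint8, red, green, blue), "depth" (384x512 float32, mm along the optical axis (not along the pixel's ray), 0 where there is no reading), "intrinsics" (3x3 intrinsics, pixels), "cam_to_world" (4x4, takes a point from camera to world coordinates). Camera axes: x right, y down, z forward; pixel columns grow to the right and rows downward; lengths in mm; the calibration is good to about 2 mm. A picture is of the moment at which its call begins.
- ctrl.finish_job(): hands the job in, once; it reports no verdict.
Trained networks look in the newest picture that a camera, given by its name, has taken for a name from the list of things; names that differ only in an ending like _2 or _b are one class to them, and where a whole thing is asked for, a point or a joint stands for the part that bears it (a point fixed in the world has none). Each returns a list of dicts, best first, with "conf" (0 to 1); they miss things now and then, are a little off and sometimes report something else, mostly with a low value. They report only what shows in the picture. A call takes as long as a camera call. They do not tell look-alikes from the thing itself.
- cams.regions_of(camera, name): "pixels" (384x512 bool, what is visible of it) and "pixel" ([column, row] in pixels, amid what is visible of it).
The state is a dict: "clock": time; "qpos": joint angles; "qd": joint speeds; "tau": joint torques, N m; "eef_pos": TCP position; "tool_rot": TCP orientation; "force": force on the tool from outside, world axes, zero at the start; "torque": the same for the moment, N m; "width": finger opening in mm.
Only numpy, scipy, OpenCV 4.12 (cv2) and the standard library are available. Lean on these libraries where they do the work, as an engineer would, in place of code of your own. Each camera call takes 0.05 s, during which the arm holds its last target.

## Working session

There is one attempt and no reset: what is moved stays moved. The work goes in short steps, Python scripts to look and compute and a tool call to move; the robot and the scene stay as the last step left them, time stands still between calls to the robot, and variables do not carry over. Pictures are saved under pics/ and viewed, and the job is handed in when it is done.

Besides the shell and the picture viewer there is one more tool, called after "Call:" by a JSON object that holds its "op" and its "data", one argument or row to a line. step_arm: Moves the arm, as the interface text tells. Its arguments: {"type":"object","properties":{"linear":{"type":"array"},"yaw":{"type":"array"},"gripper":{"type":"array"}},"required":["linear","yaw","gripper"]}

```bash
ls; mkdir -p pics; python3 - <<'E'
from cell import ctrl,cams
import cv2,numpy as np
print(ctrl.read_state())
for n in ["scene","top"]:
    d=cams.get_image(n); cv2.imwrite(f"pics/{n}0.png",cv2.cvtColor(d["frame"],cv2.COLOR_RGB2BGR))
    print(n,d["intrinsics"],d["cam_to_world"])
E
```

```text
pics
{'clock': 0.0, 'qpos': array([ 1.16223588,  0.62935311,  0.03846594,  1.51839617, -0.02700153,
        0.99630055, -0.0199695 ]), 'qd': array([ 0.00080759, -0.00039411,  0.0010186 ,  0.00124181,  0.00012594,
       -0.00057724, -0.0006077 ]), 'tau': array([-1.11308313e-03, -5.63417494e+01,  1.22602981e+00, -1.93451500e+01,
        1.09286790e-02,  1.05586799e-02,  2.32461815e-06]), 'eef_pos': array([ 218.27234213, -611.62533758,  255.37595656]), 'tool_rot': array([ 3.14155327e+00,  1.93806823e-03, -1.22802629e+00]), 'force': array([-0.22964354, -0.64154223, -0.41703175]), 'torque': array([-0.00063887, -0.03274571, -0.06578282]), 'width': 85.57448787624139}
scene [[424.7764837    0.         253.51881844]
 [  0.         424.7764837  190.93591722]
 [  0.           0.           1.        ]] [[-1.24847259e-01  7.89268916e-01 -6.01221872e-01  1.10639290e+03]
 [ 9.92069720e-01  1.08172472e-01 -6.40030202e-02  6.55358923e+01]
 [ 1.45200617e-02 -6.04444616e-01 -7.96514830e-01  9.67750268e+02]
 [ 0.00000000e+00  0.00000000e+00  0.00000000e+00  1.00000000e+00]]
top [[409.96753005   0.         253.71887521]
 [  0.         409.96753005 194.37947878]
 [  0.           0.           1.        ]] [[-8.62522514e-03 -9.94311036e-01  1.06165758e-01  3.01426985e+02]
 [-9.99929876e-01  9.43776796e-03  7.15349800e-03  7.49229244e-01]
 [-8.11476980e-03 -1.06096613e-01 -9.94322714e-01  1.02116508e+03]
 [ 0.00000000e+00  0.00000000e+00  0.00000000e+00  1.00000000e+00]]
```

View pics/scene0.png

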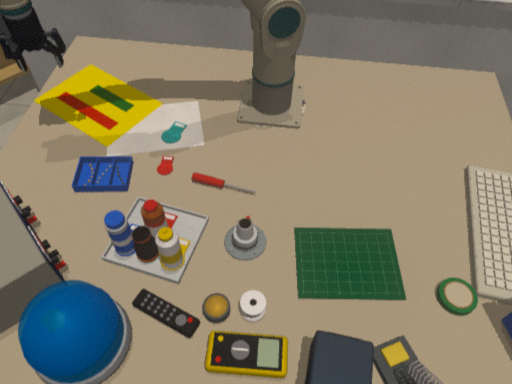

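View pics/top0.png

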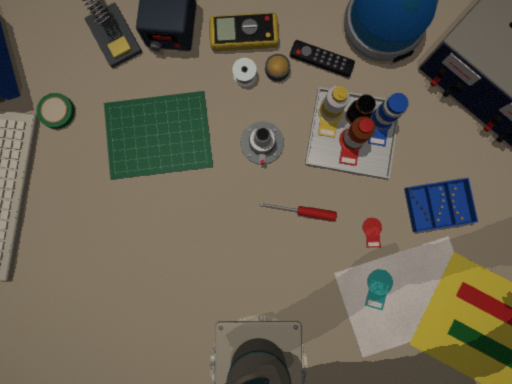

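The top view shows the tray with ipa (336,100), nozzle (362,108), can (390,108) and flux (358,132). The spigot is at (262,140) and the mat at (158,135). Things that could be taken for mark_red: the one in the tray (349,153), a small red one (373,230), and a turquoise one (379,285). I choose the one in the tray, and will check this in a crop.

```bash
cat > h.py <<'E'
from cell import ctrl,cams
import cv2,numpy as np
def pts(d):
    K=d["intrinsics"];Z=d["depth"].astype(float)
    v,u=np.mgrid[0:384,0:512]
    P=np.stack([(u-K[0,2])/K[0,0]*Z,(v-K[1,2])/K[1,1]*Z,Z],-1)
    T=d["cam_to_world"]
    W=P@T[:3,:3].T+T[:3,3]; W[Z==0]=np.nan
    return W
def save(img,name,sc=1,crop=None):
    if crop: img=img[crop[1]:crop[3],crop[0]:crop[2]]
    img=cv2.resize(img,None,fx=sc,fy=sc,interpolation=cv2.INTER_CUBIC)
    cv2.imwrite("pics/"+name,cv2.cvtColor(img,cv2.COLOR_RGB2BGR))
def circfit(xy,r=None):
    A=np.c_[2*xy,np.ones(len(xy))];b=(xy**2).sum(1)
    s=np.linalg.lstsq(A,b,rcond=None)[0]
    return s[:2],np.sqrt(s[2]+s[0]**2+s[1]**2)
E
python3 - <<'E'
from h import *
np.set_printoptions(precision=1,suppress=True)
for n,cr in [("scene",(90,180,290,290)),("top",(230,70,420,260))]:
    d=cams.get_image(n); W=pts(d); save(d["frame"],n+"c.png",4 if n=="scene" else 3.1,cr)
    for nm in ["can","flux","ipa","nozzle","mark_blue","mark_red","mark_yellow","tray","mat","spigot_seat"]:
        for r in cams.regions_of(n,nm):
            m=r["pixels"]; w=W[m]; w=w[~np.isnan(w[:,0])]
            if len(w)==0: continue
            zt=np.percentile(w[:,2],98)
            t=w[w[:,2]>zt-4]
            print(n,nm,round(r["conf"],2),r["pixel"],m.sum(),"med",np.median(w,0),"ztop",zt,"topmid",(t.min(0)+t.max(0))/2,"bb",w.min(0),w.max(0))
E
```

```text
scene can 0.88 [120.6, 228.8] 879 med [ 616.8 -305.6  106.6] ztop 140.45500956313697 topmid [ 601.  -314.2  139.4] bb [ 576.2 -347.1    1.8] [ 627.8 -287.9  142.4]
scene can 0.53 [187.8, 244.0] 102 med [ 575.1 -168.4    6.6] ztop 9.541141524403532 topmid [ 580.5 -170.7    8.1] bb [ 557.6 -184.5    2.4] [ 601.  -156.6   10.6]
scene flux 0.8 [153.4, 215.6] 664 med [ 564.8 -235.6  112.6] ztop 137.322685733331 topmid [ 577.8 -227.7  136. ] bb [ 443.5 -279.7   -1.7] [ 621.3 -196.2  138.7]
scene ipa 0.68 [172.1, 243.7] 845 med [ 639.5 -179.   101.4] ztop 138.45082487213685 topmid [ 624.4 -186.3  138.1] bb [ 598.8 -213.9    5.4] [ 651.7 -160.1  141.7]
scene nozzle 0.81 [142.7, 244.5] 696 med [ 626.  -247.1   68.7] ztop 101.9300481282073 topmid [ 611.7 -253.9  101.5] bb [ 589.9 -279.     3.8] [ 640.7 -226.1  105.2]
scene mark_blue 0.53 [132.9, 253.6] 80 med [ 613.7 -312.1    6.6] ztop 10.094708252140325 topmid [ 581.3 -309.5    8.5] bb [ 532.3 -332.2    2.9] [ 629.9 -287.7   10.8]
scene mark_red 0.73 [164.6, 164.4] 239 med [ 319.7 -284.9    2.6] ztop 6.239827506671755 topmid [ 316.8 -283.3  
[... 3103 characters left out ...]
12.2  138.9] bb [ 571.2 -335.1    2.1] [ 634.1 -287.   141.6]
top mark_yellow 0.54 [324.2, 128.3] 342 med [ 582.  -179.6    5.8] ztop 9.857981063774556 topmid [ 589.6 -185.3   10.5] bb [ 556.  -215.6    0.7] [ 626.8 -155.6   15.1]
top tray 0.83 [341.0, 150.4] 3123 med [ 518.5 -224.6    4.4] ztop 17.77806949292446 topmid [ 563.7 -237.6   41.9] bb [ 448.6 -354.8   -2.4] [ 679.4 -122.5   70. ]
top mat 0.9 [157.1, 134.1] 7912 med [565.3 251.9   2.7] ztop 6.592434734225238 topmid [566.3 251.2   6.1] bb [454.3 112.2  -4. ] [680.3 390.8   9.5]
top spigot_seat 0.75 [259.3, 143.8] 1440 med [532.6 -12.    9. ] ztop 90.49123303462427 topmid [540.9 -12.9  90.1] bb [482.6 -67.1  -3.7] [596.8  41.9  93.5]
```

View pics/scenec.png

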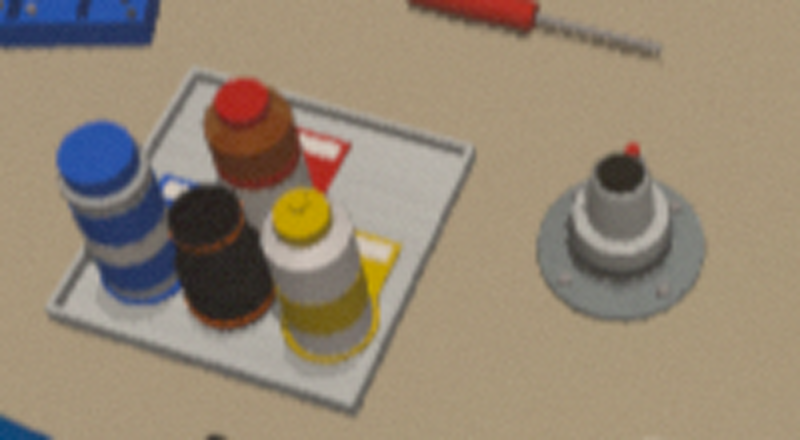

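View pics/topc.png

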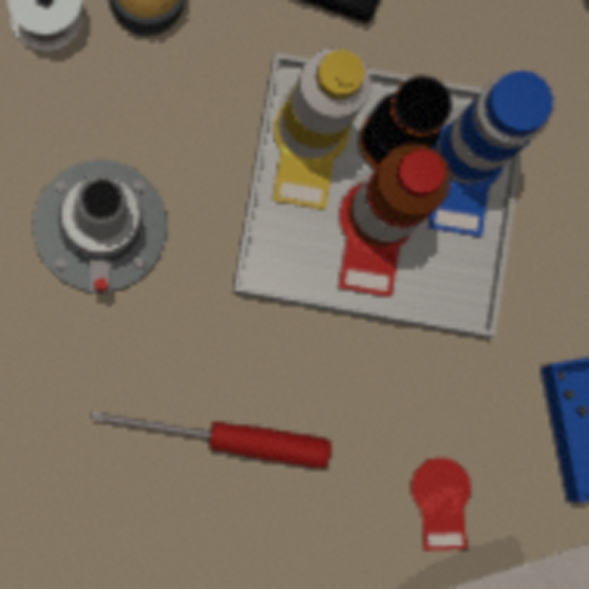

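```bash
python3 - <<'E'
from h import *
np.set_printoptions(precision=1,suppress=True)
rough={"can":(599,-313,138),"flux":(548,-238,135),"ipa":(622,-187,138),"nozzle":(608,-253,99),"spigtop":(543,-13,89)}
for n in ["top","scene"]:
    d=cams.get_image(n); W=pts(d); hsv=cv2.cvtColor(d["frame"],cv2.COLOR_RGB2HSV)
    for k,(x,y,z) in rough.items():
        m=(np.hypot(W[...,0]-x,W[...,1]-y)<38)&(abs(W[...,2]-z)<8)
        zz=W[m][:,2]; zt=np.percentile(zz,90)
        m2=(np.hypot(W[...,0]-x,W[...,1]-y)<38)&(abs(W[...,2]-np.median(zz[zz>zt-5]))<3.5)
        p=W[m2]
        c,r=cv2.minEnclosingCircle(p[:,:2].astype(np.float32))
        print(n,k,m2.sum(),"cent",p.mean(0),"mec",np.array(c),r)
    # collar: points z 40..50 near spigot
    m=(np.hypot(W[...,0]-543,W[...,1]+13)<45)&(abs(W[...,2]-46)<5)
    p=W[m]; c,r=cv2.minEnclosingCircle(p[:,:2].astype(np.float32)); print("collar",c,r,p[:,2].mean())
    # tray floor/rim mask rectangle: rim
    m=(W[...,0]>430)&(W[...,0]<700)&(W[...,1]<-115)&(W[...,1]>-370)&(abs(W[...,2]-16)<4.5)
    p=W[m];
    rect=cv2.minAreaRect(p[:,:2].astype(np.float32)); print("rim",rect,m.sum())
    # mat: hsv green
    m=(hsv[...,0]>50)&(hsv[...,0]<85)&(hsv[...,1]>90)&(W[...,1]>80)&(W[...,1]<420)&(W[...,0]<710)
    nlab,lab,st,_=cv2.connectedComponentsWithStats(m.astype(np.uint8)); i=1+st[1:,4].argmax()
    p=W[lab==i]; print("mat",cv2.minAreaRect(p[:,:2].astype(np.float32)))
    # marks colours
    for cn,(lo,hi) in {"red":(0,8),"yel":(20,32),"blue":(105,125)}.items():
        m=(hsv[...,0]>=lo)&(hsv[...,0]<=hi)&(hsv[...,1]>130)&(W[...,2]<12)&(W[...,2]>0)&(W[...,0]>470)&(W[...,0]<680)&(W[...,1]<-130)&(W[...,1]>-350)
        p=W[m]; 
        if len(p)>10:print("mark",cn,m.sum(),p.mean(0),p.min(0),p.max(0))
E
```

```text
top can 307 cent [ 597.9 -313.2  137.8] mec [ 598.  -314.6] 22.768970489501953
top flux 163 cent [ 547.7 -241.2  135. ] mec [ 547.9 -241.2] 16.3886775970459
top ipa 164 cent [ 621.  -185.9  136. ] mec [ 620.8 -186.2] 17.400461196899414
top nozzle 276 cent [ 609.  -253.8   98.8] mec [ 606.  -260.6] 29.998546600341797
top spigtop 173 cent [540.8 -13.   88.7] mec [541.3 -13. ] 18.681421279907227
collar (541.6442260742188, -12.7213716506958) 31.024951934814453 44.749172758884335
rim ((563.9769287109375, -242.1874237060547), (210.9832305908203, 202.3070068359375), 79.22990417480469) 575
mat ((566.5458374023438, 252.1311798095703), (198.44625854492188, 257.96075439453125), 6.241863250732422)
mark red 242 [ 518.  -229.4    6.1] [ 483.4 -260.1    1.5] [ 571.2 -208.7   11.4]
mark yel 209 [ 586.9 -182.2    5.9] [ 555.6 -215.9    0.2] [ 626.7 -157.5   10.9]
mark blue 147 [ 562.1 -313.5    5.7] [ 531.5 -341.6    2. ] [ 620.  -283.3   10.1]
scene can 240 cent [ 601.4 -314.5  138.5] mec [ 600.5 -314.9] 22.6954288482666
scene flux 123 cent [ 551.2 -242.1  135.1] mec [ 551.3 -242.3] 17.029300689697266
scene ipa 146 cent [ 625.  -186.3  136.4] mec [ 624.1 -187.3] 17.3551025390625
scene nozzle 251 cent [ 610.3 -254.5   99.8] mec [ 600.9 -257.7] 33.82469177246094
scene spigtop 143 cent [545.9 -13.4  89.2] mec [544.5 -14.4] 19.04857063293457
collar (544.2606811523438, -14.275609016418457) 31.241540908813477 45.445970969294336
rim ((565.8140258789062, -243.39837646484375), (212.85140991210938, 202.33018493652344), 79.44125366210938) 675
mat ((569.1746215820312, 251.38223266601562), (197.66246032714844, 257.5802307128906), 6.4725022315979)
mark red 56 [ 512.7 -220.2    6.2] [ 483.9 -245.5    1.8] [ 529.5 -208.7   10.1]
mark yel 119 [ 610.4 -174.1    6.2] [ 560.4 -216.4    2.2] [ 653.5 -156.6   10.8]
mark blue 12 [ 593.4 -307.7    6. ] [ 535.6 -337.1    2.8] [ 626.4 -289.8    9.5]
```

```bash
cat > go.py <<'E'
import sys,numpy as np
from h import ctrl
# usage: go.py x y z yawdeg
s=ctrl.read_state(); p=s["eef_pos"]; yaw=s["tool_rot"][2]
t=np.array([float(a) for a in sys.argv[1:4]]); d=t-p
c,sn=np.cos(yaw),np.sin(yaw)
dx=d[0]*c+d[1]*sn; dy=d[0]*sn-d[1]*c; dz=-d[2]
ty=np.radians(float(sys.argv[4]))if len(sys.argv)>4 else yaw
dyaw=-(ty-yaw); dyaw=(dyaw+np.pi)%(2*np.pi)-np.pi
print("pos",p.round(1),"rpy",s["tool_rot"].round(4),"shift",np.round([dx,dy,dz],1),"turn",round(dyaw,3),"dist",np.linalg.norm(d).round(),"F",s["force"].round(1),"w",round(s["width"],1),"t",s["clock"],"q7",s["qpos"][6].round(2))
E
python3 go.py 549.5 -241.7 235 -100.7
```

```text
pos [ 218.5 -612.2  256.3] rpy [-3.1415 -0.     -1.228 ] shift [-237.7 -436.3   21.3] turn 0.53 dist 497.0 F [ 0.2 -0.3  0.1] w 85.3 t 1.3 q7 -0.02
```

Call:
{"op": "step_arm", "data": {
  "linear": [
    [-18, -34, 2],
    [-36, -68, 3],
    [-54, -101, 5],
    [-72, -135, 6],
    [-90, -169, 8],
    [-108, -203, 10],
    [-127, -236, 11],
    [-145, -270, 13]
  ],
  "yaw": [0.07, 0.13, 0.2, 0.26, 0.33, 0.4, 0.46, 0.53],
  "gripper": [1, 1, 1, 1, 1, 1, 1, 1]
}}

```text
clock: 1.97
eef_pos: [425.0, -383.4, 243.5]
tool_rot: [-3.141, -0.0, -1.761]
force: [-0.1, 0.0, 0.4]
width: 85.6
```

```bash
python3 go.py 549.5 -241.7 235 -100.7
```

```text
pos [ 425.  -383.4  243.5] rpy [-3.1412e+00 -2.0000e-04 -1.7613e+00] shift [-162.7  -95.4    8.5] turn -0.004 dist 189.0 F [-0.1  0.   0.4] w 85.6 t 1.9667 q7 -0.96
```

Call:
{"op": "step_arm", "data": {
  "linear": [
    [-30, -17, 2],
    [-60, -35, 3],
    [-90, -53, 5],
    [-120, -70, 6],
    [-145, -85, 8],
    [-163, -95, 9],
    [-163, -95, 9],
    [-163, -95, 9]
  ],
  "yaw": [0, 0, 0, 0, 0, 0, 0, 0],
  "gripper": [1, 1, 1, 1, 1, 1, 1, 1]
}}

```text
clock: 2.63
eef_pos: [548.6, -240.9, 234.1]
tool_rot: [3.141, 0.0, -1.755]
force: [0.1, -1.1, 0.2]
width: 85.3
```

```bash
python3 - <<'E'
from h import *
np.set_printoptions(precision=1,suppress=True)
d=cams.get_image("wrist"); save(d["frame"],"w1.png",1.5)
print(d["cam_to_world"],d["intrinsics"][0,0]); W=pts(d)
for k,(x,y,z) in {"can":(599,-313,138),"flux":(548,-240,135),"ipa":(622,-187,138),"nozzle":(609,-254,99)}.items():
    m=(np.hypot(W[...,0]-x,W[...,1]-y)<30)&(abs(W[...,2]-z)<4.5)
    if m.sum()>20: p=W[m]; print(k,m.sum(),p.mean(0),np.array(cv2.minEnclosingCircle(p[:,:2].astype(np.float32))[0]))
E
python3 go.py 549.5 -241.7 101 -100.7
```

```text
[[  -0.2   -0.9   -0.3  619.5]
 [  -1.     0.2    0.1 -252.7]
 [   0.     0.3   -1.   351.4]
 [   0.     0.     0.     1. ]] 335.7515506322783
can 4172 [ 601.  -314.   137.7] [ 600.4 -314.4]
flux 1722 [ 551.  -242.4  134.6] [ 550.3 -242.3]
ipa 2268 [ 623.4 -187.3  135.9] [ 623.1 -186.8]
nozzle 2962 [ 611.8 -254.1   98.8] [ 611.2 -254. ]
pos [ 547.5 -242.6  234.3] rpy [ 3.1412e+00 -7.0000e-04 -1.7575e+00] shift [ -1.3  -1.8 133.3] turn 0.0 dist 133.0 F [-0.4 -1.9 -0.1] w 85.6 t 2.6833 q7 -1.27
```

View pics/w1.png

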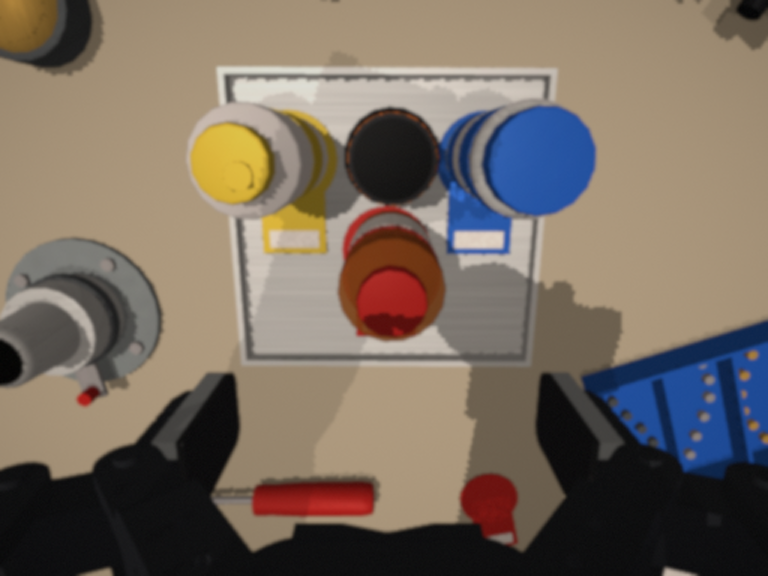

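The wrist view confirms all four: ipa cap (230,160), nozzle (392,155), can (540,160), flux (392,300) in the 1.5x picture. In the tray the red mark lies under the flux, and the loose red one at (490,505) is clearly smaller. Descending on the flux.

Call:
{"op": "step_arm", "data": {
  "linear": [
    [-0.5, -1, 25],
    [-0.5, -1, 50],
    [-0.5, -1, 75],
    [-0.5, -1, 100],
    [-0.5, -1, 120],
    [-0.5, -1, 133],
    [-0.5, -1, 133],
    [-0.5, -1, 133]
  ],
  "yaw": [0, 0, 0, 0, 0, 0, 0, 0],
  "gripper": [1, 1, 1, 1, 1, 1, 1, 1]
}}

```text
clock: 3.35
eef_pos: [547.7, -243.7, 101.2]
tool_rot: [3.14, -0.001, -1.76]
force: [-0.3, 0.8, -0.4]
width: 85.2
```

Call:
{"op": "step_arm", "data": {
  "linear": [
    [0, 0, 0],
    [0, 0, 0],
    [0, 0, 0],
    [0, 0, 0],
    [0, 0, 0],
    [0, 0, 0],
    [0, 0, 0],
    [0, 0, 0]
  ],
  "yaw": [0, 0, 0, 0, 0, 0, 0, 0],
  "gripper": [-1, -1, -1, -1, -1, -1, -1, -1]
}}

```text
clock: 4.02
eef_pos: [549.6, -242.9, 103.0]
tool_rot: [-3.139, -0.001, -1.758]
force: [-1.0, -0.9, 5.8]
width: 52.7
```

```bash
python3 go.py 549.5 -241.7 235 -100.7
```

```text
pos [ 549.6 -242.9  103. ] rpy [-3.1389e+00 -9.0000e-04 -1.7582e+00] shift [  -1.2    0.3 -132. ] turn -0.001 dist 132.0 F [-1.  -0.9  5.8] w 52.7 t 4.0167 q7 -1.23
```

Call:
{"op": "step_arm", "data": {
  "linear": [
    [0, 0, -15],
    [0, 0, -40],
    [0, 0, -65],
    [0, 0, -90],
    [0, 0, -115],
    [0, 0, -132],
    [0, 0, -132],
    [0, 0, -132]
  ],
  "yaw": [0, 0, 0, 0, 0, 0, 0, 0],
  "gripper": [-1, -1, -1, -1, -1, -1, -1, -1]
}}

```text
clock: 4.68
eef_pos: [548.9, -242.0, 233.8]
tool_rot: [-3.14, -0.0, -1.758]
force: [-0.6, 0.1, -4.0]
width: 53.1
```

```bash
python3 - <<'E'
import numpy as np
a=np.radians(6.3);c,s=np.cos(a),np.sin(a)
for y in (-80,0,80): print(y,np.array([567.9-s*y,251.8+c*y]).round(1))
E
python3 go.py 559.1 331.3 235 -100.7
```

```text
-80 [576.7 172.3]
0 [567.9 251.8]
80 [559.1 331.3]
pos [ 548.9 -242.   233.8] rpy [-3.1401e+00 -1.0000e-04 -1.7578e+00] shift [-565.2   96.6   -1.2] turn -0.0 dist 573.0 F [-0.6  0.1 -4. ] w 53.1 t 4.6833 q7 -1.27
```

Call:
{"op": "step_arm", "data": {
  "linear": [
    [-20, 3, 0],
    [-50, 9, 0],
    [-82, 14, 0],
    [-114, 20, 0],
    [-146, 25, 0],
    [-178, 31, 0],
    [-210, 36, 0],
    [-242, 42, 0]
  ],
  "yaw": [-0.04, -0.12, -0.2, -0.28, -0.36, -0.44, -0.52, -0.6],
  "gripper": [-1, -1, -1, -1, -1, -1, -1, -1]
}}

```text
clock: 5.35
eef_pos: [551.2, 5.1, 231.3]
tool_rot: [3.138, 0.001, -1.154]
force: [0.6, 0.6, -3.8]
width: 53.1
```

```bash
python3 go.py 559.1 331.3 235 -10.7
```

```text
pos [551.2   5.1 231.3] rpy [ 3.1383e+00  1.4000e-03 -1.1540e+00] shift [-295.1 -139.3   -3.7] turn -0.967 dist 326.0 F [ 0.6  0.6 -3.8] w 53.1 t 5.35 q7 -1.2
```

Call:
{"op": "step_arm", "data": {
  "linear": [
    [-29, -14, 0],
    [-58, -27, 0],
    [-87, -41, 0],
    [-116, -55, 0],
    [-145, -68, 0],
    [-174, -82, 0],
    [-203, -96, 0],
    [-232, -110, 0]
  ],
  "yaw": [-0.08, -0.16, -0.24, -0.32, -0.4, -0.48, -0.56, -0.64],
  "gripper": [-1, -1, -1, -1, -1, -1, -1, -1]
}}

```text
clock: 6.02
eef_pos: [558.8, 261.2, 230.9]
tool_rot: [3.138, 0.003, -0.514]
force: [0.9, 0.4, -3.4]
width: 52.9
```

```bash
python3 go.py 559.1 331.3 235 -10.7
```

```text
pos [558.8 261.2 230.9] rpy [ 3.1383e+00  2.6000e-03 -5.1380e-01] shift [-34.2 -61.2  -4.1] turn -0.327 dist 70.0 F [ 0.9  0.4 -3.4] w 52.9 t 6.0167 q7 -1.1
```

Call:
{"op": "step_arm", "data": {
  "linear": [
    [-20, -35, 0],
    [-34, -61, 0],
    [-34, -61, 15],
    [-34, -61, 45],
    [-34, -61, 75],
    [-34, -61, 100],
    [-34, -61, 115],
    [-34, -61, 115]
  ],
  "yaw": [-0.08, -0.16, -0.24, -0.33, -0.33, -0.33, -0.33, -0.33],
  "gripper": [-1, -1, -1, -1, -1, -1, -1, -1]
}}

```text
clock: 6.68
eef_pos: [557.0, 327.5, 112.0]
tool_rot: [3.134, 0.009, -0.188]
force: [-0.9, -0.6, -3.6]
width: 52.7
```

```bash
python3 go.py 559.1 331.3 101 -10.7
```

```text
pos [557.  327.5 112. ] rpy [ 3.1338  0.0089 -0.1876] shift [ 1.3 -4.2 11. ] turn -0.001 dist 12.0 F [-0.9 -0.6 -3.6] w 52.7 t 6.6833 q7 -0.95
```

Call:
{"op": "step_arm", "data": {
  "linear": [
    [0, 0, 3],
    [0, 0, 6],
    [0, 0, 8],
    [0, 0, 9],
    [0, 0, 10],
    [0, 0, 11],
    [0, 0, 11],
    [0, 0, 11]
  ],
  "yaw": [0, 0, 0, 0, 0, 0, 0, 0],
  "gripper": [-1, -1, -1, -1, -1, -1, -1, -1]
}}

```text
clock: 7.35
eef_pos: [561.1, 330.0, 107.6]
tool_rot: [-3.141, -0.0, -0.188]
force: [0.1, 0.2, -3.0]
width: 53.0
```

Call:
{"op": "step_arm", "data": {
  "linear": [
    [0, 0, 2],
    [0, 0, 4],
    [0, 0, 5],
    [0, 0, 6],
    [0, 0, 6],
    [0, 0, 6]
  ],
  "yaw": [0, 0, 0, 0, 0, 0],
  "gripper": [-1, -1, -1, -1, -1, -1]
}}

```text
clock: 7.85
eef_pos: [560.9, 329.9, 101.2]
tool_rot: [3.141, 0.0, -0.188]
force: [-0.1, -0.0, -2.5]
width: 52.7
```

Call:
{"op": "step_arm", "data": {
  "linear": [
    [0, 0, 1],
    [0, 0, 2],
    [0, 0, 2],
    [0, 0, 2]
  ],
  "yaw": [0, 0, 0, 0],
  "gripper": [-1, -1, -1, -1]
}}

```text
clock: 8.18
eef_pos: [561.1, 330.1, 100.0]
tool_rot: [-3.141, -0.001, -0.188]
force: [-0.3, -1.3, 3.3]
width: 52.8
```

Contact, the bottle stands on the mat. Opening.

Call:
{"op": "step_arm", "data": {
  "linear": [
    [0, 0, 0],
    [0, 0, 0],
    [0, 0, 0],
    [0, 0, 0],
    [0, 0, -15],
    [0, 0, -45],
    [0, 0, -80],
    [0, 0, -115]
  ],
  "yaw": [0, 0, 0, 0, 0, 0, 0, 0],
  "gripper": [1, 1, 1, 1, 1, 1, 1, 1]
}}

```text
clock: 8.85
eef_pos: [560.5, 329.7, 214.9]
tool_rot: [3.141, 0.001, -0.188]
force: [1.0, -0.3, -0.4]
width: 84.9
```

```bash
python3 go.py 623 -186.8 235 -10.7
```

```text
pos [560.5 329.7 214.9] rpy [ 3.1406e+00  1.3000e-03 -1.8780e-01] shift [157.9 495.8 -20.1] turn -0.001 dist 521.0 F [ 1.  -0.3 -0.4] w 84.9 t 8.85 q7 -0.92
```

Call:
{"op": "step_arm", "data": {
  "linear": [
    [10, 31, -3],
    [22, 69, -6],
    [34, 107, -9],
    [46, 145, -12],
    [58, 183, -15],
    [70, 221, -18],
    [82, 259, -20],
    [94, 297, -20]
  ],
  "yaw": [0, 0, 0, 0, 0, 0, 0, 0],
  "gripper": [1, 1, 1, 1, 1, 1, 1, 1]
}}

```text
clock: 9.52
eef_pos: [598.1, 18.7, 234.9]
tool_rot: [-3.141, -0.001, -0.188]
force: [1.8, -0.0, 0.5]
width: 85.5
```

Call:
{"op": "step_arm", "data": {
  "linear": [
    [12, 38, 0],
    [24, 76, 0],
    [36, 114, 0],
    [50, 155, 0],
    [64, 199, 0],
    [64, 199, 0],
    [64, 199, 0]
  ],
  "yaw": [0, 0, 0, 0, 0, 0, 0],
  "gripper": [1, 1, 1, 1, 1, 1, 1]
}}

```text
clock: 10.1
eef_pos: [622.7, -192.6, 233.7]
tool_rot: [3.139, -0.0, -0.196]
force: [0.5, -0.5, -0.1]
width: 85.3
```

```bash
cat > see.py <<'E'
import sys
from h import *
np.set_printoptions(precision=1,suppress=True)
n=sys.argv[1]
d=cams.get_image(n); W=pts(d)
if len(sys.argv)>2: save(d["frame"],sys.argv[2],1.5)
for k,(x,y,z,r) in {"can":(599,-313,138,35),"flux":(548,-240,135,35),"ipa":(622,-187,138,35),"nozzle":(609,-254,99,35),"spig":(543,-13.5,89,25),"m-":(577,172,135,35),"m0":(568,252,135,35),"m+":(559,331,135,35)}.items():
    m=(np.hypot(W[...,0]-x,W[...,1]-y)<r)&(abs(W[...,2]-z)<5)
    if m.sum()>20: p=W[m]; print(k,m.sum(),p.mean(0),np.array(cv2.minEnclosingCircle(p[:,:2].astype(np.float32))[0]))
E
python3 see.py wrist w2.png; python3 go.py 623 -186.8 101 -10.7
```

```text
can 906 [ 603.8 -300.6  137.2] [ 602.7 -307.7]
ipa 1847 [ 624.1 -185.9  135.9] [ 624.1 -186.7]
nozzle 2108 [ 612.2 -252.7   98.8] [ 610.  -260.3]
pos [ 623.1 -188.7  233.9] rpy [ 3.1414e+00  3.0000e-04 -1.9170e-01] shift [ -0.4  -1.9 132.9] turn -0.005 dist 133.0 F [ 0.2  1.6 -0.4] w 85.6 t 10.15 q7 -0.1
```

View pics/w2.png

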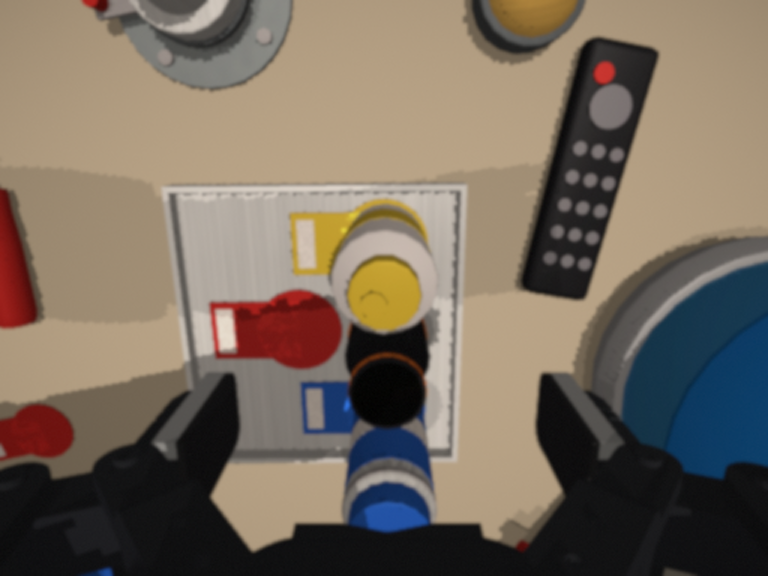

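The ipa cap is at (383,292), centred between the fingers, and the red mark's round end is visible at (300,328). Descending on ipa.

Call:
{"op": "step_arm", "data": {
  "linear": [
    [0, 0, 25],
    [0, 0, 50],
    [0, 0, 75],
    [0, 0, 100],
    [0, 0, 120],
    [0, 0, 132],
    [0, 0, 132],
    [0, 0, 132]
  ],
  "yaw": [0, 0, 0, 0, 0, 0, 0, 0],
  "gripper": [1, 1, 1, 1, 1, 1, 1, 1]
}}

```text
clock: 10.82
eef_pos: [623.7, -185.3, 102.5]
tool_rot: [-3.141, 0.0, -0.186]
force: [0.7, -0.5, -0.4]
width: 85.3
```

Call:
{"op": "step_arm", "data": {
  "linear": [
    [0, 0, 0],
    [0, 0, 0],
    [0, 0, 0],
    [0, 0, 0],
    [0, 0, 0],
    [0, 0, 0],
    [0, 0, 0],
    [0, 0, 0]
  ],
  "yaw": [0, 0, 0, 0, 0, 0, 0, 0],
  "gripper": [-1, -1, -1, -1, -1, -1, -1, -1]
}}

```text
clock: 11.48
eef_pos: [624.1, -186.9, 104.1]
tool_rot: [3.142, -0.002, -0.188]
force: [-2.4, 0.1, 5.0]
width: 52.0
```

Call:
{"op": "step_arm", "data": {
  "linear": [
    [0, 0, -15],
    [0, 0, -40],
    [0, 0, -65],
    [0, 0, -90],
    [0, 0, -115],
    [0, 0, -132],
    [0, 0, -132],
    [0, 0, -132]
  ],
  "yaw": [0, 0, 0, 0, 0, 0, 0, 0],
  "gripper": [-1, -1, -1, -1, -1, -1, -1, -1]
}}

```text
clock: 12.15
eef_pos: [623.7, -187.0, 235.2]
tool_rot: [3.141, -0.002, -0.188]
force: [-0.0, -0.4, -3.5]
width: 52.1
```

```bash
python3 go.py 567.9 248 235 -10.7
```

```text
pos [ 623.7 -187.   235.2] rpy [ 3.1413e+00 -2.0000e-03 -1.8820e-01] shift [-1.362e+02 -4.169e+02  2.000e-01] turn -0.001 dist 439.0 F [-0.  -0.4 -3.5] w 52.1 t 12.15 q7 -0.1
```

Call:
{"op": "step_arm", "data": {
  "linear": [
    [-6, -18, 0],
    [-15, -46, 0],
    [-25, -76, 0],
    [-35, -107, 0],
    [-45, -138, 0],
    [-55, -169, 0],
    [-65, -200, 0],
    [-75, -231, 0]
  ],
  "yaw": [0, 0, 0, 0, 0, 0, 0, 0],
  "gripper": [-1, -1, -1, -1, -1, -1, -1, -1]
}}

```text
clock: 12.82
eef_pos: [591.3, 55.3, 232.3]
tool_rot: [3.14, 0.003, -0.188]
force: [1.0, 0.7, -2.6]
width: 51.8
```

Call:
{"op": "step_arm", "data": {
  "linear": [
    [-10, -31, 0],
    [-20, -62, 0],
    [-30, -93, 0],
    [-40, -124, 0],
    [-50, -155, 0],
    [-57, -175, 0],
    [-61, -186, 0],
    [-61, -186, 0]
  ],
  "yaw": [0, 0, 0, 0, 0, 0, 0, 0],
  "gripper": [-1, -1, -1, -1, -1, -1, -1, -1]
}}

```text
clock: 13.48
eef_pos: [565.8, 251.5, 232.7]
tool_rot: [-3.141, 0.003, -0.183]
force: [-0.8, 0.7, -1.3]
width: 51.7
```

```bash
python3 go.py 567.9 248 101 -10.7
```

```text
pos [565.8 251.5 232.7] rpy [-3.1412  0.0032 -0.183 ] shift [  2.7   3.1 131.7] turn 0.004 dist 132.0 F [-0.8  0.7 -1.3] w 51.7 t 13.4833 q7 -0.81
```

Call:
{"op": "step_arm", "data": {
  "linear": [
    [0, 0, 20],
    [0, 0, 45],
    [0, 0, 75],
    [0, 0, 100],
    [0, 0, 118],
    [0, 0, 127],
    [0, 0, 130],
    [0, 0, 131]
  ],
  "yaw": [0, 0, 0, 0, 0, 0, 0, 0],
  "gripper": [-1, -1, -1, -1, -1, -1, -1, -1]
}}

```text
clock: 14.15
eef_pos: [568.2, 246.7, 102.9]
tool_rot: [3.14, 0.0, -0.19]
force: [0.8, 0.7, -2.2]
width: 51.7
```

Call:
{"op": "step_arm", "data": {
  "linear": [
    [0, 0, 1],
    [0, 0, 2],
    [0, 0, 2],
    [0, 0, 2]
  ],
  "yaw": [0, 0, 0, 0],
  "gripper": [-1, -1, -1, -1]
}}

```text
clock: 14.48
eef_pos: [568.3, 248.4, 102.2]
tool_rot: [-3.141, -0.001, -0.188]
force: [0.2, -0.0, -1.4]
width: 51.9
```

Call:
{"op": "step_arm", "data": {
  "linear": [
    [0, 0, 1],
    [0, 0, 2],
    [0, 0, 2],
    [0, 0, 2]
  ],
  "yaw": [0, 0, 0, 0],
  "gripper": [-1, -1, -1, -1]
}}

```text
clock: 14.82
eef_pos: [568.3, 248.7, 101.1]
tool_rot: [-3.141, -0.002, -0.188]
force: [-2.6, -0.6, 8.3]
width: 51.5
```

Contact. Opening and lifting.

Call:
{"op": "step_arm", "data": {
  "linear": [
    [0, 0, 0],
    [0, 0, 0],
    [0, 0, 0],
    [0, 0, 0],
    [0, 0, -15],
    [0, 0, -45],
    [0, 0, -80],
    [0, 0, -115]
  ],
  "yaw": [0, 0, 0, 0, 0, 0, 0, 0],
  "gripper": [1, 1, 1, 1, 1, 1, 1, 1]
}}

```text
clock: 15.48
eef_pos: [567.2, 248.0, 214.9]
tool_rot: [3.141, 0.002, -0.188]
force: [0.9, 0.3, 1.4]
width: 85.2
```

```bash
python3 go.py 600 -314.2 235 -10.7
```

```text
pos [567.2 248.  214.9] rpy [ 3.1405e+00  1.6000e-03 -1.8790e-01] shift [137.2 546.1 -20.1] turn -0.001 dist 563.0 F [0.9 0.3 1.4] w 85.2 t 15.4833 q7 -0.82
```

Call:
{"op": "step_arm", "data": {
  "linear": [
    [7, 30, -3],
    [16, 66, -6],
    [26, 104, -9],
    [36, 142, -12],
    [45, 180, -15],
    [55, 218, -18],
    [64, 256, -20],
    [74, 294, -20]
  ],
  "yaw": [0, 0, 0, 0, 0, 0, 0, 0],
  "gripper": [1, 1, 1, 1, 1, 1, 1, 1]
}}

```text
clock: 16.15
eef_pos: [585.5, -56.3, 234.8]
tool_rot: [-3.142, -0.001, -0.188]
force: [1.2, 0.1, -0.1]
width: 85.1
```

Call:
{"op": "step_arm", "data": {
  "linear": [
    [10, 38, 0],
    [19, 76, 0],
    [29, 114, 0],
    [38, 152, 0],
    [48, 190, 0],
    [58, 228, 0],
    [63, 252, 0],
    [63, 252, 0]
  ],
  "yaw": [0, 0, 0, 0, 0, 0, 0, 0],
  "gripper": [1, 1, 1, 1, 1, 1, 1, 1]
}}

```text
clock: 16.82
eef_pos: [598.0, -322.9, 233.4]
tool_rot: [3.136, 0.0, -0.198]
force: [-1.0, -0.6, 0.9]
width: 85.4
```

```bash
python3 see.py wrist w3.png; python3 go.py 600 -314.2 101 -10.7
```

```text
can 3396 [ 601.2 -313.6  137.7] [ 601.1 -314.7]
nozzle 3059 [ 612.1 -253.7   98.8] [ 612.  -254.1]
pos [ 598.8 -318.4  233.4] rpy [ 3.1396e+00  9.0000e-04 -1.9460e-01] shift [  0.4  -4.4 132.4] turn -0.008 dist 132.0 F [0.3 0.9 0.2] w 85.2 t 16.8667 q7 0.09
```

View pics/w3.png

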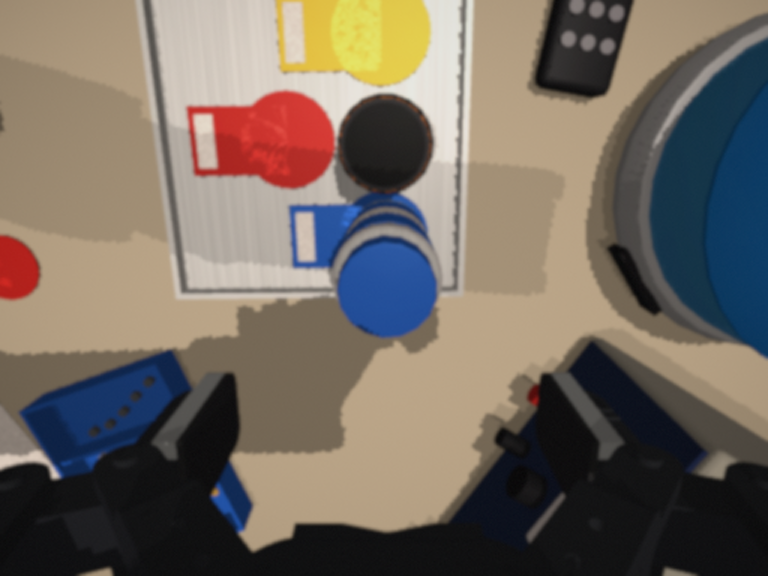

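The can cap is at (387,285) and the instrument front lies at lower right (~(590,450)). I'll check the clearance to it before descending.

```bash
python3 - <<'E'
from h import *
np.set_printoptions(precision=0,suppress=True)
d=cams.get_image("top"); W=pts(d)
for n in ["scene"]:
    d=cams.get_image(n); W=pts(d)
    a=np.radians(-10.7);X=(W[...,0]-600)*np.cos(a)+(W[...,1]+314)*np.sin(a);Y=-(W[...,0]-600)*np.sin(a)+(W[...,1]+314)*np.cos(a)
    m=(abs(X)<110)&(Y<-32)&(Y>-120)&(W[...,2]>30)&(W[...,2]<170)
    print(n,m.sum()); print(np.c_[X[m],Y[m],W[m][:,2]][::max(1,m.sum()//25)])
E
python3 go.py 600 -314.2 101 -10.7
```

```text
scene 29
[[ 105. -114.   82.]
 [ 109. -109.   87.]
 [ 109. -106.   88.]
 [ 109. -104.   85.]
 [ 101. -111.   42.]
 [ 101. -107.   44.]
 [ 105. -113.   44.]
 [ 104. -111.   42.]
 [ 103. -109.   43.]
 [ 103. -106.   43.]
 [ 100. -108.   36.]
 [ 108. -114.   42.]
 [ 107. -113.   42.]
 [ 107. -109.   43.]
 [ 106. -106.   44.]
 [ 105. -105.   42.]
 [ 104. -104.   41.]
 [ 110. -110.   43.]
 [ 109. -108.   43.]
 [ 107. -108.   39.]
 [ 107. -104.   41.]
 [ 106. -102.   42.]
 [ 105. -101.   40.]
 [ 110. -109.   39.]
 [ 110. -105.   41.]
 [ 108. -105.   38.]
 [ 107. -103.   37.]
 [ 107. -100.   39.]
 [ 108. -103.   35.]]
pos [ 600.3 -312.8  233.9] rpy [-3.140e+00  7.000e-04 -1.879e-01] shift [ -0.    1.4 132.9] turn -0.001 dist 133.0 F [0.1 1.5 1. ] w 85.5 t 16.9667 q7 0.09
```

Clear. Descending on the can.

Call:
{"op": "step_arm", "data": {
  "linear": [
    [0, 1, 25],
    [0, 1, 50],
    [0, 1, 75],
    [0, 1, 100],
    [0, 1, 120],
    [0, 1, 132],
    [0, 1, 132],
    [0, 1, 132]
  ],
  "yaw": [0, 0, 0, 0, 0, 0, 0, 0],
  "gripper": [1, 1, 1, 1, 1, 1, 1, 1]
}}

```text
clock: 17.63
eef_pos: [600.7, -313.3, 102.5]
tool_rot: [-3.141, 0.0, -0.186]
force: [0.6, -0.5, 0.8]
width: 85.3
```

Call:
{"op": "step_arm", "data": {
  "linear": [
    [0, 0, 0],
    [0, 0, 0],
    [0, 0, 0],
    [0, 0, 0],
    [0, 0, 0],
    [0, 0, 0],
    [0, 0, 0],
    [0, 0, 0]
  ],
  "yaw": [0, 0, 0, 0, 0, 0, 0, 0],
  "gripper": [-1, -1, -1, -1, -1, -1, -1, -1]
}}

```text
clock: 18.3
eef_pos: [600.6, -315.0, 104.1]
tool_rot: [3.141, -0.002, -0.188]
force: [-2.3, 1.1, 6.1]
width: 50.5
```

Call:
{"op": "step_arm", "data": {
  "linear": [
    [0, 0, -15],
    [0, 0, -40],
    [0, 0, -65],
    [0, 0, -90],
    [0, 0, -115],
    [0, 0, -132],
    [0, 0, -132],
    [0, 0, -132]
  ],
  "yaw": [0, 0, 0, 0, 0, 0, 0, 0],
  "gripper": [-1, -1, -1, -1, -1, -1, -1, -1]
}}

```text
clock: 18.97
eef_pos: [600.2, -314.9, 234.8]
tool_rot: [3.141, -0.001, -0.188]
force: [-0.1, 0.6, -3.2]
width: 50.9
```

```bash
python3 go.py 576 167 235 -10.7
```

```text
pos [ 600.2 -314.9  234.8] rpy [ 3.1411e+00 -1.4000e-03 -1.8820e-01] shift [-1.139e+02 -4.688e+02 -2.000e-01] turn -0.001 dist 482.0 F [-0.1  0.6 -3.2] w 50.9 t 18.9667 q7 0.09
```

Call:
{"op": "step_arm", "data": {
  "linear": [
    [-4, -18, 0],
    [-11, -46, 0],
    [-18, -76, 0],
    [-26, -107, 0],
    [-34, -138, 0],
    [-41, -169, 0],
    [-49, -200, 0],
    [-56, -231, 0]
  ],
  "yaw": [0, 0, 0, 0, 0, 0, 0, 0],
  "gripper": [-1, -1, -1, -1, -1, -1, -1, -1]
}}

```text
clock: 19.63
eef_pos: [586.4, -75.9, 232.1]
tool_rot: [3.141, 0.004, -0.188]
force: [0.3, -0.2, -3.3]
width: 50.7
```

Call:
{"op": "step_arm", "data": {
  "linear": [
    [-8, -31, 0],
    [-15, -62, 0],
    [-23, -93, 0],
    [-30, -124, 0],
    [-38, -155, 0],
    [-46, -186, 0],
    [-52, -215, 0],
    [-58, -238, 0]
  ],
  "yaw": [0, 0, 0, 0, 0, 0, 0, 0],
  "gripper": [-1, -1, -1, -1, -1, -1, -1, -1]
}}

```text
clock: 20.3
eef_pos: [574.1, 170.0, 232.2]
tool_rot: [3.141, 0.004, -0.186]
force: [0.8, 0.0, -3.1]
width: 51.1
```

Call:
{"op": "step_arm", "data": {
  "linear": [
    [0, 0, 10],
    [0, 0, 40],
    [0, 0, 70],
    [0, 0, 95],
    [0, 0, 115],
    [0, 0, 126],
    [0, 0, 130],
    [0, 0, 131]
  ],
  "yaw": [0, 0, 0, 0, 0, 0, 0, 0],
  "gripper": [-1, -1, -1, -1, -1, -1, -1, -1]
}}

```text
clock: 20.97
eef_pos: [574.6, 167.0, 102.1]
tool_rot: [3.14, 0.003, -0.188]
force: [0.4, -1.1, -3.0]
width: 51.0
```

Call:
{"op": "step_arm", "data": {
  "linear": [
    [0, 0, 1],
    [0, 0, 2],
    [0, 0, 3],
    [0, 0, 3]
  ],
  "yaw": [0, 0, 0, 0],
  "gripper": [-1, -1, -1, -1]
}}

```text
clock: 21.3
eef_pos: [576.6, 167.5, 101.2]
tool_rot: [-3.141, -0.002, -0.188]
force: [-0.3, -0.5, -1.1]
width: 50.4
```

Call:
{"op": "step_arm", "data": {
  "linear": [
    [0, 0, 1],
    [0, 0, 1],
    [0, 0, 1]
  ],
  "yaw": [0, 0, 0],
  "gripper": [-1, -1, -1]
}}

```text
clock: 21.55
eef_pos: [576.6, 167.6, 101.1]
tool_rot: [-3.141, -0.002, -0.188]
force: [-2.0, 0.3, 6.7]
width: 50.9
```

Call:
{"op": "step_arm", "data": {
  "linear": [
    [0, 0, 0],
    [0, 0, 0],
    [0, 0, 0],
    [0, 0, 0],
    [0, 0, -15],
    [0, 0, -45],
    [0, 0, -80],
    [0, 0, -115]
  ],
  "yaw": [0, 0, 0, 0, 0, 0, 0, 0],
  "gripper": [1, 1, 1, 1, 1, 1, 1, 1]
}}

```text
clock: 22.22
eef_pos: [575.2, 167.1, 214.9]
tool_rot: [3.141, 0.002, -0.188]
force: [0.2, 0.2, 0.5]
width: 85.7
```

```bash
python3 see.py scene s2.png;  python3 go.py 611 -254 235 -10.7
```

```text
nozzle 254 [ 613.2 -253.3   99.3] [ 611.2 -254.1]
spig 158 [546.4 -13.8  88.8] [544.7 -13.3]
m- 153 [585.4 165.7 135. ] [577.8 166.9]
m0 148 [569.  247.7 133.6] [568.2 247.4]
m+ 129 [563.3 329.  132.5] [563.2 329.4]
pos [579.3 168.8 222.6] rpy [-3.1361 -0.0097 -0.1881] shift [110.2 409.4 -12.4] turn -0.001 dist 424.0 F [2.4 1.  4.4] w 85.3 t 22.2667 q7 -0.7
```

View pics/s2.png

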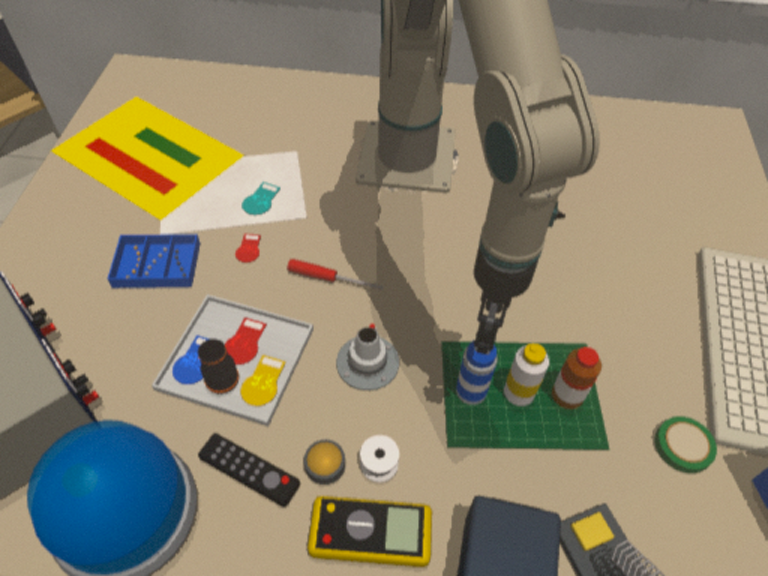

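All three bottles stand on the mat: can (478,372), ipa (525,375), flux (578,378). The nozzle (217,367) is now free. I'll view the spigot with the wrist camera on the way.

```bash
python3 go.py 545 -90 270 -10.7
```

```text
pos [579.3 168.8 222.6] rpy [-3.1361 -0.0097 -0.1881] shift [ 14.7 260.6 -47.4] turn -0.001 dist 265.0 F [2.4 1.  4.4] w 85.3 t 22.2667 q7 -0.7
```

Call:
{"op": "step_arm", "data": {
  "linear": [
    [2, 33, -8],
    [4, 70, -16],
    [6, 108, -24],
    [8, 146, -32],
    [10, 184, -40],
    [12, 222, -48],
    [14, 260, -50],
    [14, 260, -50]
  ],
  "yaw": [0, 0, 0, 0, 0, 0, 0, 0],
  "gripper": [1, 1, 1, 1, 1, 1, 1, 1]
}}

```text
clock: 22.93
eef_pos: [539.5, -101.3, 264.6]
tool_rot: [3.135, -0.001, -0.201]
force: [-0.8, -1.9, 0.8]
width: 85.4
```

Call:
{"op": "step_arm", "data": {
  "linear": [
    [0, 0, 0],
    [0, 0, 0],
    [0, 0, 0],
    [0, 0, 0]
  ],
  "yaw": [0, 0, 0, 0],
  "gripper": [1, 1, 1, 1]
}}

```text
clock: 23.27
eef_pos: [541.2, -88.8, 264.1]
tool_rot: [-3.141, 0.0, -0.185]
force: [0.3, 0.8, 0.3]
width: 85.4
```

```bash
cat > spig.py <<'E'
from h import *
import sys
np.set_printoptions(precision=1,suppress=True)
d=cams.get_image("wrist"); save(d["frame"],sys.argv[1],1.5); W=pts(d)
x,y=543,-13.5
for z,r,t in [(88.5,25,3),(45,40,3.5),(0,90,99)]:
    if z==0: continue
    m=(np.hypot(W[...,0]-x,W[...,1]-y)<r)&(abs(W[...,2]-z)<t)
    if m.sum()<30: continue
    p=W[m]; c,rr=cv2.minEnclosingCircle(p[:,:2].astype(np.float32))
    # outer boundary circle fit
    h=cv2.convexHull(p[:,:2].astype(np.float32))[:,0]; cc,r2=circfit(h.astype(float))
    print(z,m.sum(),"mec",np.array(c),rr,"hullfit",cc,r2,"mean",p.mean(0))
E
python3 spig.py w4.png; python3 go.py 611 -254 235 -10.7
```

```text
88.5 1476 mec [543.9 -13.7] 18.496103286743164 hullfit [543.9 -13.7] 18.200763788478515 mean [544.3 -13.5  88.6]
45 1616 mec [544.2 -13.9] 30.892427444458008 hullfit [544.2 -13.8] 30.612765136407713 mean [545.3 -13.4  44.7]
pos [541.2 -89.  264.1] rpy [-3.141e+00  3.000e-04 -1.852e-01] shift [ 99.  149.4  29.1] turn 0.002 dist 182.0 F [-0.7 -1.2 -0.2] w 85.2 t 23.3167 q7 -0.24
```

View pics/w4.png

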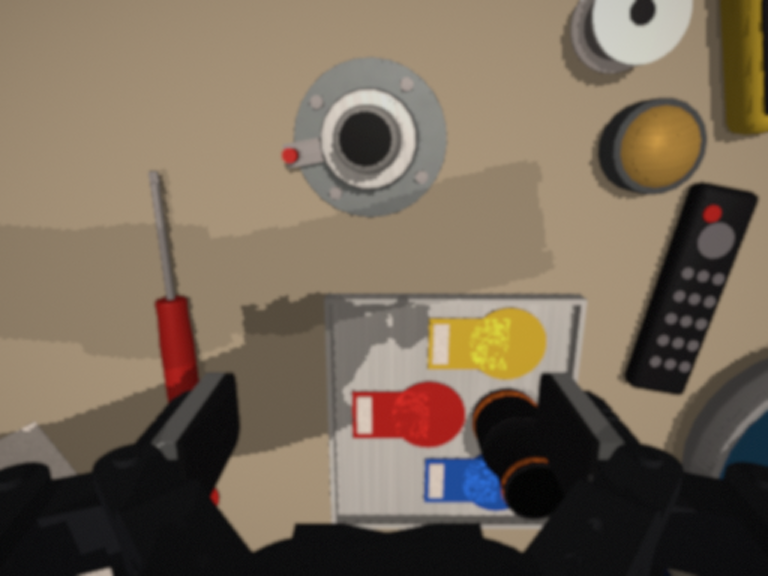

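Call:
{"op": "step_arm", "data": {
  "linear": [
    [17, 25, 5],
    [37, 56, 10],
    [57, 87, 15],
    [77, 117, 20],
    [95, 143, 25],
    [99, 149, 28],
    [99, 149, 28],
    [99, 149, 28]
  ],
  "yaw": [0, 0, 0, 0, 0, 0, 0, 0],
  "gripper": [1, 1, 1, 1, 1, 1, 1, 1]
}}

```text
clock: 23.98
eef_pos: [610.3, -253.7, 235.7]
tool_rot: [-3.14, 0.002, -0.187]
force: [-0.7, 0.7, 0.8]
width: 85.3
```

Call:
{"op": "step_arm", "data": {
  "linear": [
    [0, 0, 20],
    [0, 0, 50],
    [0, 0, 80],
    [0, 0, 100],
    [0, 0, 110],
    [0, 0, 110],
    [0, 0, 110],
    [0, 0, 110]
  ],
  "yaw": [0, 0, 0, 0, 0, 0, 0, 0],
  "gripper": [1, 1, 1, 1, 1, 1, 1, 1]
}}

```text
clock: 24.65
eef_pos: [611.7, -255.0, 128.3]
tool_rot: [3.142, -0.003, -0.187]
force: [-0.5, 0.1, 0.2]
width: 85.3
```

```bash
python3 see.py wrist w5.png; python3 go.py 611.7 -254 87 -10.7
```

```text
flux 921 [ 569.4 -241.7  135.1] [ 567.6 -245.5]
nozzle 6314 [ 612.2 -252.3   98.8] [ 611.9 -253.9]
pos [ 611.7 -255.4  128.4] rpy [ 3.1413 -0.0034 -0.1875] shift [-0.3 -1.4 41.4] turn -0.001 dist 41.0 F [-0.1  0.2 -0.2] w 85.1 t 24.7 q7 -0.03
```

View pics/w5.png

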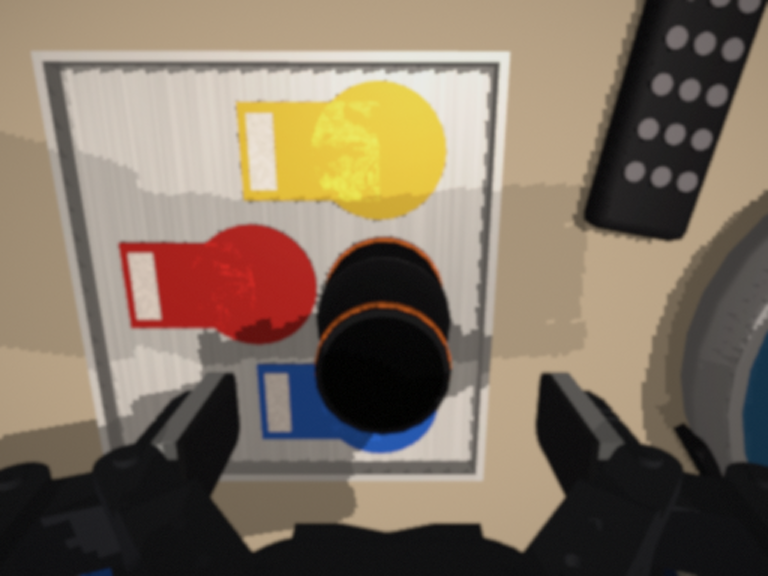

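The nozzle's top (383,368) is centred between the fingers. Descending 41 mm and gripping.

Call:
{"op": "step_arm", "data": {
  "linear": [
    [0, -1, 15],
    [0, -1, 30],
    [0, -1, 39],
    [0, -1, 41],
    [0, -1, 41],
    [0, -1, 41]
  ],
  "yaw": [0, 0, 0, 0, 0, 0],
  "gripper": [1, 1, 1, 1, 1, 1]
}}

```text
clock: 25.2
eef_pos: [611.2, -254.8, 86.2]
tool_rot: [3.141, -0.001, -0.188]
force: [-0.1, -0.5, 0.2]
width: 85.4
```

```bash
python3 go.py 611.7 -254 87 -10.7
```

```text
pos [ 611.2 -254.8   86.2] rpy [ 3.1415e+00 -1.4000e-03 -1.8810e-01] shift [ 0.4 -0.9 -0.8] turn -0.001 dist 1.0 F [-0.1 -0.5  0.2] w 85.4 t 25.2 q7 -0.04
```

Call:
{"op": "step_arm", "data": {
  "linear": [
    [0, 0, 0],
    [0, 0, 0],
    [0, 0, 0],
    [0, 0, 0],
    [0, 0, 0],
    [0, 0, 0],
    [0, 0, 0],
    [0, 0, 0]
  ],
  "yaw": [0, 0, 0, 0, 0, 0, 0, 0],
  "gripper": [-1, -1, -1, -1, -1, -1, -1, -1]
}}

```text
clock: 25.87
eef_pos: [610.9, -254.7, 86.0]
tool_rot: [3.141, -0.001, -0.188]
force: [-1.7, 0.8, 5.2]
width: 42.8
```

```bash
python3 go.py 611.7 -254 87 -10.7
```

```text
pos [ 610.9 -254.7   86. ] rpy [ 3.1413e+00 -8.0000e-04 -1.8810e-01] shift [ 0.7 -0.9 -1. ] turn -0.001 dist 1.0 F [-1.7  0.8  5.2] w 42.8 t 25.8667 q7 -0.04
```

Call:
{"op": "step_arm", "data": {
  "linear": [
    [0, 0, -15],
    [0, 0, -45],
    [0, 0, -75],
    [0, 0, -105],
    [0, 0, -135],
    [0, 0, -150],
    [0, 0, -150]
  ],
  "yaw": [0, 0, 0, 0, 0, 0, 0],
  "gripper": [-1, -1, -1, -1, -1, -1, -1]
}}

```text
clock: 26.45
eef_pos: [612.8, -255.3, 239.5]
tool_rot: [3.14, -0.008, -0.188]
force: [0.3, 0.8, -1.6]
width: 42.8
```

```bash
python3 go.py 544 -14.3 235 -10.7
```

```text
pos [ 612.8 -255.3  239.5] rpy [ 3.1404 -0.0076 -0.1882] shift [-112.7 -223.8    4.5] turn -0.001 dist 251.0 F [ 0.3  0.8 -1.6] w 42.8 t 26.45 q7 0.0
```

Call:
{"op": "step_arm", "data": {
  "linear": [
    [-10, -21, 0],
    [-25, -51, 0],
    [-40, -81, 0],
    [-55, -111, 0],
    [-70, -141, 0],
    [-85, -171, 0],
    [-99, -200, 0],
    [-111, -223.5, 0]
  ],
  "yaw": [0, 0, 0, 0, 0, 0, 0, 0],
  "gripper": [-1, -1, -1, -1, -1, -1, -1, -1]
}}

```text
clock: 27.12
eef_pos: [541.6, -11.6, 234.0]
tool_rot: [-3.141, 0.003, -0.186]
force: [0.6, 0.6, -1.0]
width: 42.7
```

Call:
{"op": "step_arm", "data": {
  "linear": [
    [0, 0, 0],
    [0, 0, 0],
    [0, 0, 20],
    [0, 0, 35],
    [0, 0, 40],
    [0, 0, 40],
    [0, 0, 40],
    [0, 0, 40]
  ],
  "yaw": [0, 0, 0, 0, 0, 0, 0, 0],
  "gripper": [-1, -1, -1, -1, -1, -1, -1, -1]
}}

```text
clock: 27.78
eef_pos: [543.9, -14.8, 195.8]
tool_rot: [-3.141, -0.001, -0.189]
force: [0.3, -0.1, -0.8]
width: 42.9
```

```bash
python3 - <<'E'
from h import *
for n in ["wrist","scene"]:
    d=cams.get_image(n); 
    save(d["frame"],"noz_%s.png"%n,1.5 if n=="wrist" else 4,None if n=="wrist" else (190,160,300,280))
E
python3 go.py 544 -14.3 196 -10.7
```

```text
pos [543.9 -14.6 196.1] rpy [-3.1413e+00 -1.6000e-03 -1.8850e-01] shift [ 0.  -0.3  0.1] turn -0.002 dist 0.0 F [ 0.6  0.2 -0. ] w 42.8 t 27.8833 q7 -0.41
```

View pics/noz_wrist.png

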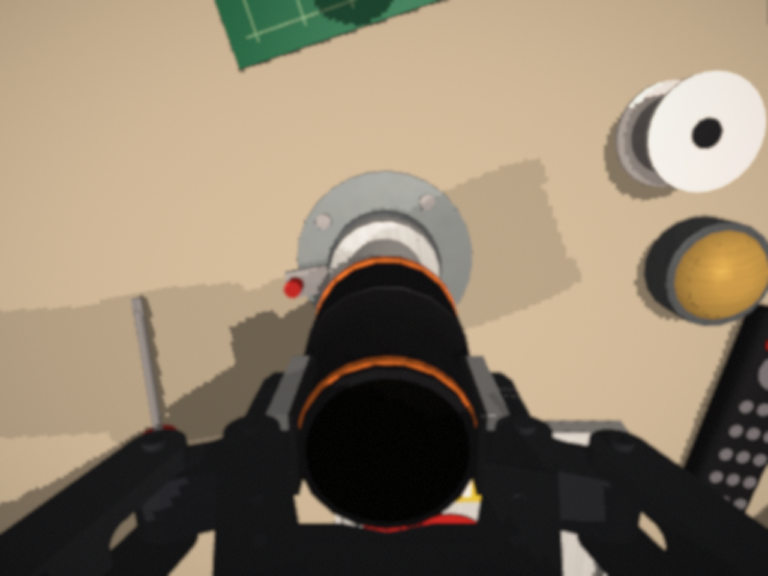

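View pics/noz_scene.png

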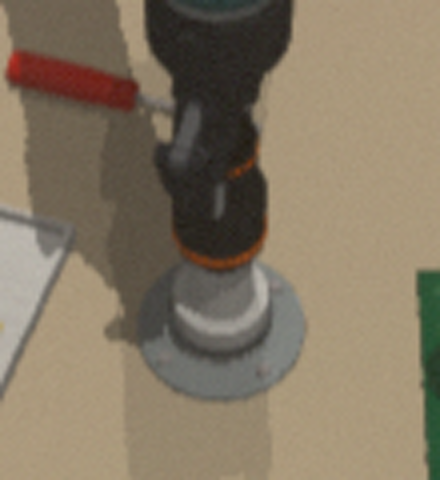

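The nozzle is above the spigot and in line with it: in the wrist view both are centred near column 387, and the scene crop shows the cuff concentric. Lowering with force checks.

Call:
{"op": "step_arm", "data": {
  "linear": [
    [0, 0, 6],
    [0, 0, 12],
    [0, 0, 18],
    [0, 0, 24],
    [0, 0, 30],
    [0, 0, 34],
    [0, 0, 34]
  ],
  "yaw": [0, 0, 0, 0, 0, 0, 0],
  "gripper": [-1, -1, -1, -1, -1, -1, -1]
}}

```text
clock: 28.47
eef_pos: [542.6, -14.3, 160.1]
tool_rot: [3.141, 0.002, -0.188]
force: [0.1, 0.4, -1.3]
width: 42.9
```

Call:
{"op": "step_arm", "data": {
  "linear": [
    [0, 0, 5],
    [0, 0, 10],
    [0, 0, 15],
    [0, 0, 18],
    [0, 0, 20],
    [0, 0, 20]
  ],
  "yaw": [0, 0, 0, 0, 0, 0],
  "gripper": [-1, -1, -1, -1, -1, -1]
}}

```text
clock: 28.97
eef_pos: [543.0, -14.3, 140.8]
tool_rot: [3.141, 0.001, -0.188]
force: [0.3, -0.2, -1.2]
width: 42.6
```

Call:
{"op": "step_arm", "data": {
  "linear": [
    [0, 0, 2],
    [0, 0, 4],
    [0, 0, 6],
    [0, 0, 8],
    [0, 0, 8]
  ],
  "yaw": [0, 0, 0, 0, 0],
  "gripper": [-1, -1, -1, -1, -1]
}}

```text
clock: 29.38
eef_pos: [542.9, -14.2, 132.9]
tool_rot: [3.142, 0.001, -0.188]
force: [-0.7, -0.9, -1.9]
width: 42.9
```

Call:
{"op": "step_arm", "data": {
  "linear": [
    [0, 0, 2],
    [0, 0, 4],
    [0, 0, 5],
    [0, 0, 5]
  ],
  "yaw": [0, 0, 0, 0],
  "gripper": [-1, -1, -1, -1]
}}

```text
clock: 29.72
eef_pos: [543.0, -14.2, 128.6]
tool_rot: [3.141, 0.0, -0.188]
force: [-1.8, -0.9, 3.3]
width: 42.5
```

Call:
{"op": "step_arm", "data": {
  "linear": [
    [0, 0, 1],
    [0, 0, 2],
    [0, 0, 3],
    [0, 0, 3]
  ],
  "yaw": [0, 0, 0, 0],
  "gripper": [-1, -1, -1, -1]
}}

```text
clock: 30.05
eef_pos: [543.0, -14.2, 126.9]
tool_rot: [3.141, -0.0, -0.188]
force: [-6.5, 0.4, 16.6]
width: 43.0
```

Call:
{"op": "step_arm", "data": {
  "linear": [
    [0, 0, 1],
    [0, 0, 2],
    [0, 0, 2]
  ],
  "yaw": [0, 0, 0],
  "gripper": [-1, -1, -1]
}}

```text
clock: 30.3
eef_pos: [542.9, -14.2, 126.8]
tool_rot: [3.141, -0.001, -0.188]
force: [-10.7, -0.4, 32.9]
width: 42.7
```

Call:
{"op": "step_arm", "data": {
  "linear": [
    [0, 0, -2],
    [0, 0, -4],
    [0, 0, -4],
    [0, 0, -4],
    [0, 0, -4],
    [0, 0, -4],
    [0, 0, -4],
    [0, 0, -4]
  ],
  "yaw": [0, 0, 0, 0, 0, 0, 0, 0],
  "gripper": [-1, -1, 1, 1, 1, 1, 1, 1]
}}

```text
clock: 30.97
eef_pos: [543.5, -14.3, 127.3]
tool_rot: [-3.142, -0.0, -0.188]
force: [-0.6, -0.6, 0.8]
width: 85.5
```

Call:
{"op": "step_arm", "data": {
  "linear": [
    [0, 0, -15],
    [0, 0, -40],
    [0, 0, -70],
    [0, 0, -95],
    [0, 0, -100],
    [0, 0, -100],
    [0, 0, -100]
  ],
  "yaw": [0, 0, 0, 0, 0, 0, 0],
  "gripper": [1, 1, 1, 1, 1, 1, 1]
}}

```text
clock: 31.55
eef_pos: [543.0, -14.5, 227.0]
tool_rot: [3.141, 0.0, -0.188]
force: [0.3, 0.1, -1.7]
width: 85.4
```

```bash
cat > noz.py <<'E'
from h import *
import sys
np.set_printoptions(precision=1,suppress=True)
for n in ["wrist","scene","top"]:
    d=cams.get_image(n); W=pts(d)
    m=(np.hypot(W[...,0]-543,W[...,1]+14)<27)&(W[...,2]>130)&(W[...,2]<152)
    if m.sum()<30: continue
    p=W[m]; zt=np.percentile(p[:,2],[50,80,90,97]); q=p[p[:,2]>zt[1]-4]
    print(n,m.sum(),"z",zt,np.array(cv2.minEnclosingCircle(q[:,:2].astype(np.float32))[0]),q.mean(0))
    save(d["frame"],sys.argv[1]+n+".png",1.5 if n=="wrist" else 4,None if n=="wrist" else ((190,160,300,280)if n=="scene" else (210,90,310,190)))
E
python3 noz.py n1; python3 go.py 576.5 167.5 235
```

```text
wrist 3698 z [141.7 142.2 142.5 142.9] [544.5 -13.6] [544.8 -12.7 141.6]
scene 236 z [141.9 143.4 144.  145.2] [544.3 -14.2] [547.  -12.3 142.4]
pos [542.4 -14.4 225.9] rpy [ 3.141e+00  2.800e-03 -1.880e-01] shift [  -0.4 -185.1   -9.1] turn 0.0 dist 185.0 F [-0.  -0.3 -0.2] w 85.1 t 31.7 q7 -0.4
```

View pics/n1scene.png

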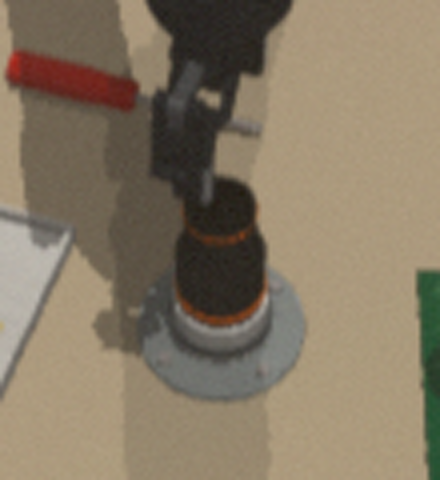

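View pics/n1wrist.png

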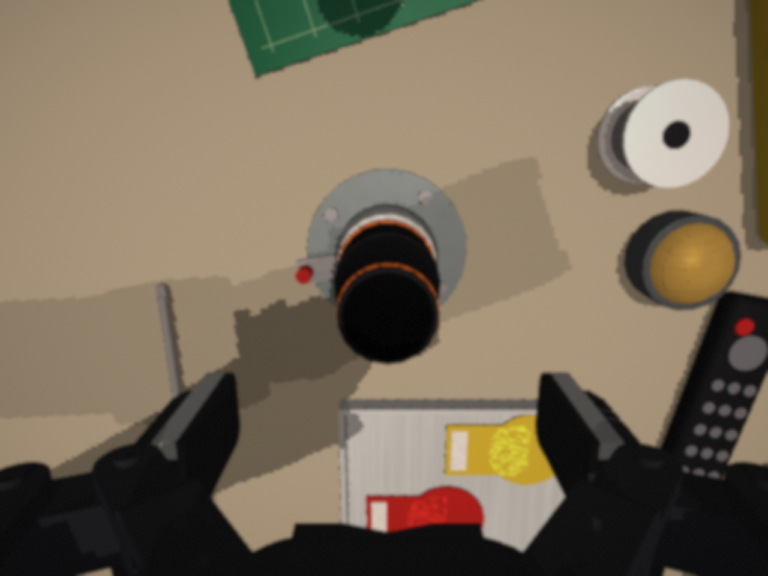

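```bash
python3 - <<'E'
from h import *
np.set_printoptions(precision=1,suppress=True)
for n in ["wrist","scene"]:
    d=cams.get_image(n); W=pts(d); r=np.hypot(W[...,0]-544,W[...,1]+13.7); z=W[...,2]
    f=d["frame"].astype(int)
    for nm,m in {"bench":(r>65)&(r<90)&(abs(z)<12),"flange":(r>38)&(r<52)&(z<30),"collar":(r>28.7)&(r<30.7)&(abs(z-45)<5),"top":(r<19)&(z>100),"topin":(r<14)&(z>40)}.items():
        if m.sum()>3: print(n,nm,m.sum(),"z",np.percentile(z[m],[10,50,90]))
E
```

```text
wrist bench 10085 z [-1.1 -0.2  0.8]
wrist flange 2676 z [4.9 6.  9.9]
wrist collar 224 z [42.9 44.4 45.1]
wrist top 7091 z [141.4 276.2 283.5]
wrist topin 3849 z [141.4 276.2 283.5]
scene bench 1390 z [-1.7  0.7  3. ]
scene flange 377 z [4.1 6.8 9.5]
scene collar 36 z [41.8 44.5 46.7]
scene top 945 z [142.9 601.8 619.6]
scene topin 552 z [143.  604.1 617.1]
```

The collar reads 44.4 and the nozzle's top 141.7 (140 is home), so the nozzle may sit about 2 mm high. I'll re-grip and push harder.

Call:
{"op": "step_arm", "data": {
  "linear": [
    [0, 0, 20],
    [0, 0, 50],
    [0, 0, 80],
    [0, 0, 95],
    [0, 0, 97],
    [0, 0, 97],
    [0, 0, 97]
  ],
  "yaw": [0, 0, 0, 0, 0, 0, 0],
  "gripper": [1, 1, 1, 1, 1, 1, 1]
}}

```text
clock: 32.38
eef_pos: [543.9, -14.1, 130.8]
tool_rot: [-3.141, -0.001, -0.188]
force: [0.3, 0.3, 0.7]
width: 85.5
```

Call:
{"op": "step_arm", "data": {
  "linear": [
    [0, 0, 0],
    [0, 0, 0],
    [0, 0, 0],
    [0, 0, 0],
    [0, 0, 0],
    [0, 0, 0],
    [0, 0, 0],
    [0, 0, 0]
  ],
  "yaw": [0, 0, 0, 0, 0, 0, 0, 0],
  "gripper": [-1, -1, -1, -1, -1, -1, -1, -1]
}}

```text
clock: 33.05
eef_pos: [543.4, -14.3, 130.6]
tool_rot: [-3.142, -0.0, -0.188]
force: [-1.1, -0.4, 3.5]
width: 42.6
```

Call:
{"op": "step_arm", "data": {
  "linear": [
    [0, 0, 1],
    [0, 0, 2],
    [0, 0, 3],
    [0, 0, 3],
    [0, 0, 3]
  ],
  "yaw": [0, 0, 0, 0, 0],
  "gripper": [-1, -1, -1, -1, -1]
}}

```text
clock: 33.47
eef_pos: [543.4, -14.2, 129.9]
tool_rot: [3.141, -0.001, -0.188]
force: [-6.2, 0.9, 24.1]
width: 42.6
```

Call:
{"op": "step_arm", "data": {
  "linear": [
    [0, 0, 1],
    [0, 0, 2],
    [0, 0, 3],
    [0, 0, 3],
    [0, 0, 3]
  ],
  "yaw": [0, 0, 0, 0, 0],
  "gripper": [-1, -1, -1, -1, -1]
}}

```text
clock: 33.88
eef_pos: [543.4, -14.1, 129.6]
tool_rot: [3.141, -0.002, -0.188]
force: [-13.5, 0.2, 48.8]
width: 42.6
```

Call:
{"op": "step_arm", "data": {
  "linear": [
    [0, 0, -3],
    [0, 0, -6],
    [0, 0, -6],
    [0, 0, -6],
    [0, 0, -6],
    [0, 0, -6],
    [0, 0, -6],
    [0, 0, -6]
  ],
  "yaw": [0, 0, 0, 0, 0, 0, 0, 0],
  "gripper": [-1, -1, 1, 1, 1, 1, 1, 1]
}}

```text
clock: 34.55
eef_pos: [543.3, -14.3, 130.1]
tool_rot: [3.142, 0.0, -0.188]
force: [-0.6, 0.1, -0.7]
width: 85.6
```

Call:
{"op": "step_arm", "data": {
  "linear": [
    [0, 0, -15],
    [0, 0, -40],
    [0, 0, -70],
    [0, 10, -100],
    [0, 45, -120],
    [0, 75, -135],
    [0, 75, -135],
    [0, 75, -135]
  ],
  "yaw": [0, 0, 0, 0, 0, 0, 0, 0],
  "gripper": [1, 1, 1, 1, 1, 1, 1, 1]
}}

```text
clock: 35.22
eef_pos: [529.3, -90.3, 266.2]
tool_rot: [3.141, -0.002, -0.193]
force: [-0.2, 0.1, -0.2]
width: 85.6
```

```bash
python3 noz.py n2; python3 - <<'E'
from h import *
np.set_printoptions(precision=1,suppress=True)
d=cams.get_image("wrist"); W=pts(d); r=np.hypot(W[...,0]-544,W[...,1]+13.7); z=W[...,2]
for nm,m in {"bench":(r>65)&(r<90)&(abs(z)<12),"collar":(r>28.7)&(r<30.5)&(abs(z-45)<5),"top":(r<19)&(z>100)}.items():
    if m.sum()>3: print(nm,m.sum(),"z",np.percentile(z[m],[10,50,90]))
# marks
hsv=cv2.cvtColor(d["frame"],cv2.COLOR_RGB2HSV)
for cn,(lo,hi) in {"red":(0,8),"yel":(20,32),"blue":(105,125)}.items():
    m=(hsv[...,0]>=lo)&(hsv[...,0]<=hi)&(hsv[...,1]>120)&(z<12)&(z>0)&(W[...,0]>460)&(W[...,0]<680)&(W[...,1]<-130)&(W[...,1]>-350)
    p=W[m]
    if len(p)>50: print(cn,len(p),p.min(0),p.max(0))
E
python3 go.py 576.5 167.5 235
```

```text
wrist 3409 z [142.6 143.2 143.5 143.9] [544.4 -14. ] [544.5 -13.5 142.6]
scene 280 z [142.9 144.5 145.1 146. ] [544.1 -13.1] [544.7 -14.2 143.3]
top 332 z [142.3 143.9 144.7 145.6] [542.4 -13.2] [542.1 -13.3 142.7]
bench 10719 z [-1.2 -0.2  0.8]
top 2526 z [141.8 142.6 143.5]
red 2270 [ 484.4 -268.9    2.8] [ 579.  -206.6    8.4]
yel 2613 [ 556.4 -217.9    2.9] [ 652.6 -155.     8.6]
blue 1866 [ 533.1 -342.5    3.3] [ 627.8 -280.9    9. ]
pos [529.1 -86.4 264.6] rpy [-3.1408e+00  1.5000e-03 -1.8580e-01] shift [  -0.3 -258.3   29.6] turn 0.0 dist 260.0 F [-0.4 -0.2 -0.8] w 85.3 t 35.4167 q7 -0.24
```

View pics/n2wrist.png

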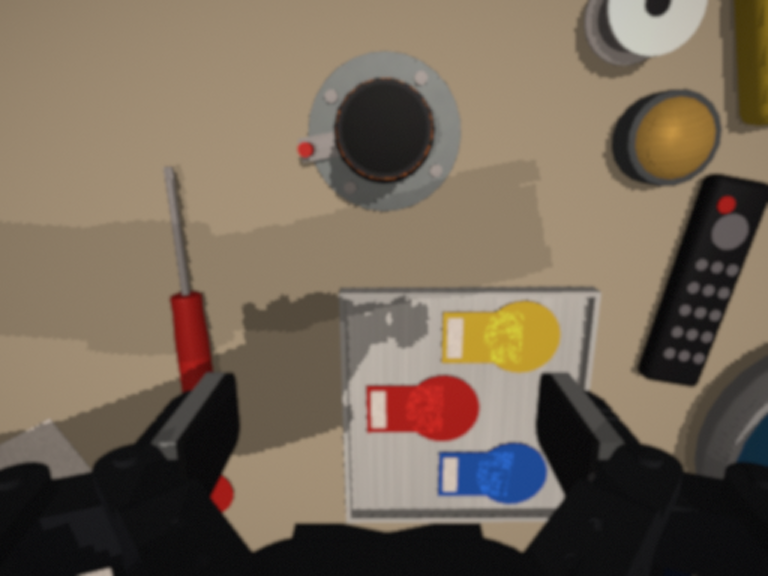

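Red (425,408), yellow (520,335) and blue (510,473) marks are all free. The nozzle's top now reads 142.6, higher than before. The likely cause is that I relaxed upward while still gripping and pulled it up. I'll push on its rim with partly closed fingers instead, so the release needs no friction.

Call:
{"op": "step_arm", "data": {
  "linear": [
    [0, -20, 5],
    [0, -50, 20],
    [0, -75, 40],
    [0, -75, 65],
    [0, -75, 75],
    [0, -75, 75],
    [0, -75, 75],
    [0, -75, 75]
  ],
  "yaw": [0, 0, 0, 0, 0, 0, 0, 0],
  "gripper": [-0.3, -0.3, -0.3, -0.3, -0.3, -0.3, -0.3, -0.3]
}}

```text
clock: 36.08
eef_pos: [543.9, -15.0, 191.1]
tool_rot: [3.141, -0.001, -0.189]
force: [0.2, 0.3, 0.8]
width: 29.8
```

```bash
python3 noz.py n3; python3 go.py 543.7 -13.8 160
```

```text
wrist 5074 z [142.6 143.1 143.4 143.7] [544.5 -13.6] [545.  -12.2 142.5]
scene 190 z [142.8 144.4 145.  145.8] [545.9 -13.9] [549.6 -10.4 143.3]
pos [544.  -15.  191.5] rpy [-3.1414e+00 -2.2000e-03 -1.8920e-01] shift [-0.5 -1.1 31.5] turn 0.0 dist 32.0 F [-0.3 -0.2  0. ] w 29.9 t 36.2333 q7 -0.42
```

View pics/n3wrist.png

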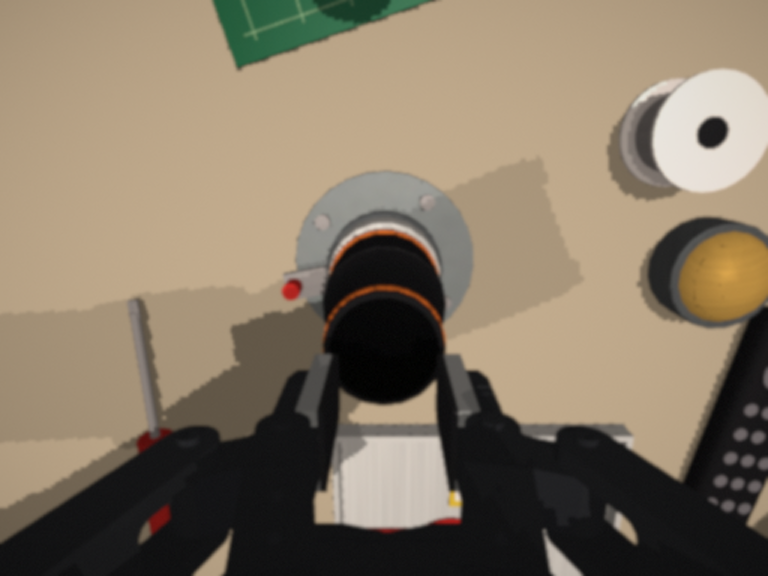

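Call:
{"op": "step_arm", "data": {
  "linear": [
    [0, -1, 6],
    [0, -1, 12],
    [0, -1, 17],
    [0, -1, 20],
    [0, -1, 20],
    [0, -1, 20]
  ],
  "yaw": [0, 0, 0, 0, 0, 0],
  "gripper": [-0.3, -0.3, -0.3, -0.3, -0.3, -0.3]
}}

```text
clock: 36.73
eef_pos: [543.3, -13.3, 170.0]
tool_rot: [3.141, 0.001, -0.188]
force: [0.1, -0.4, -0.2]
width: 29.7
```

Call:
{"op": "step_arm", "data": {
  "linear": [
    [0, 0, 1],
    [0, 0, 2],
    [0, 0, 3],
    [0, 0, 4],
    [0, 0, 4]
  ],
  "yaw": [0, 0, 0, 0, 0],
  "gripper": [-0.3, -0.3, -0.3, -0.3, -0.3]
}}

```text
clock: 37.15
eef_pos: [543.5, -13.1, 166.8]
tool_rot: [-3.141, -0.0, -0.188]
force: [-0.4, 0.5, 3.8]
width: 29.9
```

Contact at TCP 166.8. Pushing.

Call:
{"op": "step_arm", "data": {
  "linear": [
    [0, 0, 1],
    [0, 0, 2],
    [0, 0, 3],
    [0, 0, 3]
  ],
  "yaw": [0, 0, 0, 0],
  "gripper": [-0.3, -0.3, -0.3, -0.3]
}}

```text
clock: 37.48
eef_pos: [543.6, -12.9, 164.7]
tool_rot: [-3.141, -0.001, -0.188]
force: [-2.3, 0.4, 11.4]
width: 30.1
```

Call:
{"op": "step_arm", "data": {
  "linear": [
    [0, 0, 1],
    [0, 0, 2],
    [0, 0, 3],
    [0, 0, 3]
  ],
  "yaw": [0, 0, 0, 0],
  "gripper": [-0.3, -0.3, -0.3, -0.3]
}}

```text
clock: 37.82
eef_pos: [543.7, -12.8, 164.4]
tool_rot: [3.141, -0.002, -0.188]
force: [-8.9, 0.4, 35.8]
width: 29.9
```

Call:
{"op": "step_arm", "data": {
  "linear": [
    [0, 0, -6],
    [0, 0, -15],
    [0, 0, -40],
    [0, 10, -65],
    [0, 45, -85],
    [0, 75, -101],
    [0, 75, -101],
    [0, 75, -101]
  ],
  "yaw": [0, 0, 0, 0, 0, 0, 0, 0],
  "gripper": [-0.3, -0.3, -0.3, 1, 1, 1, 1, 1]
}}

```text
clock: 38.48
eef_pos: [529.7, -89.4, 262.3]
tool_rot: [3.141, -0.002, -0.193]
force: [0.5, 1.3, -0.4]
width: 85.3
```

```bash
python3 noz.py n4; python3 - <<'E'
from h import *
np.set_printoptions(precision=1,suppress=True)
d=cams.get_image("wrist"); W=pts(d); z=W[...,2]
hsv=cv2.cvtColor(d["frame"],cv2.COLOR_RGB2HSV)
from scipy.optimize import least_squares
for cn,(lo,hi) in {"red":(0,8),"yel":(20,32),"blue":(105,125)}.items():
    m=(hsv[...,0]>=lo)&(hsv[...,0]<=hi)&(hsv[...,1]>120)&(z<12)&(z>0)&(W[...,0]>460)&(W[...,0]<680)&(W[...,1]<-130)&(W[...,1]>-350)
    m=cv2.morphologyEx(m.astype(np.uint8),cv2.MORPH_OPEN,np.ones((3,3)))
    cs,_=cv2.findContours(m,cv2.RETR_EXTERNAL,cv2.CHAIN_APPROX_NONE)
    c=max(cs,key=cv2.contourArea)[:,0]; p=W[c[:,1],c[:,0],:2]
    cen=W[m>0][:,:2].mean(0); far=p[p[:,0]>cen[0]+5]
    s=least_squares(lambda q:np.hypot(*(far-q[:2]).T)-q[2],[cen[0],cen[1],31],loss="soft_l1").x
    print(cn,m.sum(),s)
E
python3 go.py 576.5 167.5 235
```

```text
wrist 3446 z [139.9 140.5 140.9 141.3] [544.3 -13.6] [544.3 -13.2 139.9]
scene 264 z [140.4 141.7 142.6 143.7] [543.9 -14.8] [545.  -14.7 140.7]
top 324 z [140.2 141.4 142.1 142.9] [541.7 -12.7] [541.7 -13.  140.3]
red 2259 [ 549.1 -238.4   29.9]
yel 2607 [ 621.8 -187.4   30. ]
blue 1820 [ 597.9 -312.5   29.1]
pos [529.3 -85.5 260.7] rpy [-3.1407e+00  1.4000e-03 -1.8580e-01] shift [  -0.4 -257.3   25.7] turn 0.0 dist 259.0 F [ 0.1  0.5 -0.5] w 85.2 t 38.6833 q7 -0.25
```

The nozzle's top now reads 139.9, so it is home, with its axis within 1 mm of the spigot's. Marks: red (549,-239), yellow (622,-187.5), blue (598.5,-313). Returning the can first.

Call:
{"op": "step_arm", "data": {
  "linear": [
    [0, -30, 0],
    [0, -70, 0],
    [0, -108, 0],
    [0, -146, 5],
    [0, -184, 10],
    [0, -222, 20],
    [0, -254, 25],
    [0, -257, 25]
  ],
  "yaw": [0, 0, 0, 0, 0, 0, 0, 0],
  "gripper": [1, 1, 1, 1, 1, 1, 1, 1]
}}

```text
clock: 39.35
eef_pos: [575.8, 175.8, 234.5]
tool_rot: [-3.136, 0.003, -0.176]
force: [0.1, 0.5, -0.9]
width: 85.5
```

Call:
{"op": "step_arm", "data": {
  "linear": [
    [0, 0, 0],
    [0, 0, 0],
    [0, 0, 0]
  ],
  "yaw": [0, 0, 0],
  "gripper": [1, 1, 1]
}}

```text
clock: 39.6
eef_pos: [577.3, 164.1, 236.0]
tool_rot: [3.14, 0.0, -0.189]
force: [0.7, -0.3, -0.2]
width: 85.4
```

```bash
python3 see.py wrist w6.png; python3 go.py 576.5 167.5 102 -10.7
```

```text
m- 3185 [577.4 169.1 134.7] [577.1 168.1]
m0 2343 [568.3 249.2 132.9] [568.  249.1]
pos [577.5 163.8 236.3] rpy [ 3.1403 -0.     -0.1899] shift [ -1.7  -3.5 134.3] turn -0.003 dist 134.0 F [ 0.6  0.5 -1. ] w 85.3 t 39.65 q7 -0.7
```

View pics/w6.png

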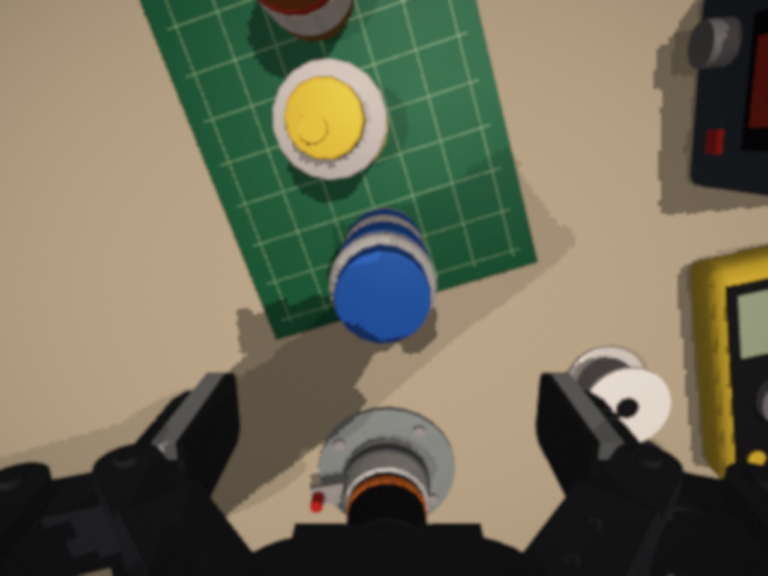

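The can cap (383,295) is in line with the jaws, and ipa (328,115) is clear. Descending.

Call:
{"op": "step_arm", "data": {
  "linear": [
    [0, -2, 25],
    [0, -2, 50],
    [0, -2, 75],
    [0, -2, 100],
    [0, -2, 122],
    [0, -2, 134],
    [0, -2, 134],
    [0, -2, 134]
  ],
  "yaw": [0, 0, 0, 0, 0, 0, 0, 0],
  "gripper": [1, 1, 1, 1, 1, 1, 1, 1]
}}

```text
clock: 40.32
eef_pos: [578.1, 166.7, 102.5]
tool_rot: [3.141, 0.0, -0.189]
force: [0.3, 0.4, 0.8]
width: 85.3
```

Call:
{"op": "step_arm", "data": {
  "linear": [
    [0, 0, 0],
    [0, 0, 0],
    [0, 0, 0],
    [0, 0, 0],
    [0, 0, 0],
    [0, 0, 0],
    [0, 0, 0],
    [0, 0, 0]
  ],
  "yaw": [0, 0, 0, 0, 0, 0, 0, 0],
  "gripper": [-1, -1, -1, -1, -1, -1, -1, -1]
}}

```text
clock: 40.98
eef_pos: [578.1, 167.9, 104.0]
tool_rot: [-3.141, -0.001, -0.188]
force: [-1.7, 0.2, 6.7]
width: 51.1
```

```bash
python3 go.py 598.5 -314 270 -10.7
```

```text
pos [578.1 167.9 104. ] rpy [-3.1408e+00 -1.3000e-03 -1.8780e-01] shift [ 110.   469.6 -166. ] turn -0.001 dist 510.0 F [-1.7  0.2  6.7] w 51.1 t 40.9833 q7 -0.76
```

Call:
{"op": "step_arm", "data": {
  "linear": [
    [0, 0, -15],
    [0, 0, -40],
    [0, 0, -68],
    [0, 0, -96],
    [0, 0, -124],
    [0, 0, -150],
    [0, 0, -168],
    [0, 0, -168]
  ],
  "yaw": [0, 0, 0, 0, 0, 0, 0, 0],
  "gripper": [-1, -1, -1, -1, -1, -1, -1, -1]
}}

```text
clock: 41.65
eef_pos: [579.9, 168.4, 274.9]
tool_rot: [-3.138, -0.007, -0.188]
force: [0.5, 1.1, -3.2]
width: 50.5
```

```bash
python3 go.py 598.5 -314 270 -10.7
```

```text
pos [579.9 168.4 274.9] rpy [-3.1376 -0.0075 -0.1881] shift [108.5 470.4   4.9] turn -0.001 dist 483.0 F [ 0.5  1.1 -3.2] w 50.5 t 41.65 q7 -0.69
```

Call:
{"op": "step_arm", "data": {
  "linear": [
    [4, 18, 0],
    [11, 47, 0],
    [18, 78, 0],
    [25, 109, 0],
    [32, 140, 0],
    [39, 170, 0],
    [46, 200, 0],
    [53, 231, 0]
  ],
  "yaw": [0, 0, 0, 0, 0, 0, 0, 0],
  "gripper": [-1, -1, -1, -1, -1, -1, -1, -1]
}}

```text
clock: 42.32
eef_pos: [585.7, -70.7, 268.8]
tool_rot: [3.141, 0.002, -0.188]
force: [1.1, 0.3, -3.2]
width: 50.8
```

Call:
{"op": "step_arm", "data": {
  "linear": [
    [7, 31, 0],
    [14, 62, 0],
    [21, 93, 0],
    [28, 124, 0],
    [36, 155, 0],
    [44, 186, 0],
    [52, 217, 0],
    [57, 239, 0]
  ],
  "yaw": [0, 0, 0, 0, 0, 0, 0, 0],
  "gripper": [-1, -1, -1, -1, -1, -1, -1, -1]
}}

```text
clock: 42.98
eef_pos: [596.5, -318.8, 268.2]
tool_rot: [3.14, 0.002, -0.191]
force: [0.0, -1.4, -3.9]
width: 50.7
```

Call:
{"op": "step_arm", "data": {
  "linear": [
    [0, 0, 10],
    [0, 0, 35],
    [0, 0, 65],
    [0, 0, 95],
    [0, 0, 125],
    [0, 0, 148],
    [0, 0, 157],
    [0, 0, 157]
  ],
  "yaw": [0, 0, 0, 0, 0, 0, 0, 0],
  "gripper": [-1, -1, -1, -1, -1, -1, -1, -1]
}}

```text
clock: 43.65
eef_pos: [595.9, -313.6, 110.0]
tool_rot: [-3.14, 0.006, -0.188]
force: [0.3, -0.6, -3.2]
width: 50.8
```

```bash
python3 go.py 598.5 -313.5 107 -10.7
```

```text
pos [ 595.9 -313.6  110. ] rpy [-3.14    0.0061 -0.1875] shift [ 2.5 -0.6  3. ] turn -0.001 dist 4.0 F [ 0.3 -0.6 -3.2] w 50.8 t 43.65 q7 0.06
```

Call:
{"op": "step_arm", "data": {
  "linear": [
    [0, 0, 1],
    [0, 0, 2],
    [0, 0, 3],
    [0, 0, 3],
    [0, 0, 3]
  ],
  "yaw": [0, 0, 0, 0, 0],
  "gripper": [-1, -1, -1, -1, -1]
}}

```text
clock: 44.07
eef_pos: [598.5, -315.1, 111.3]
tool_rot: [3.141, -0.001, -0.188]
force: [-1.6, 0.8, -3.5]
width: 50.7
```

Call:
{"op": "step_arm", "data": {
  "linear": [
    [0, -1, 2],
    [0, -1, 3],
    [0, -1, 4],
    [0, -1, 5],
    [0, -1, 5]
  ],
  "yaw": [0, 0, 0, 0, 0],
  "gripper": [-1, -1, -1, -1, -1]
}}

```text
clock: 44.48
eef_pos: [598.4, -313.8, 107.1]
tool_rot: [3.141, -0.0, -0.188]
force: [-3.1, 2.1, 8.0]
width: 50.7
```

Contact; releasing and heading for ipa.

Call:
{"op": "step_arm", "data": {
  "linear": [
    [0, 0, 0],
    [0, 0, 0],
    [0, 0, 0],
    [0, 0, 0],
    [0, 0, -15],
    [0, 0, -45],
    [0, 0, -80],
    [0, 0, -115]
  ],
  "yaw": [0, 0, 0, 0, 0, 0, 0, 0],
  "gripper": [1, 1, 1, 1, 1, 1, 1, 1]
}}

```text
clock: 45.15
eef_pos: [597.8, -313.6, 220.8]
tool_rot: [-3.141, 0.002, -0.188]
force: [0.3, -0.3, -0.0]
width: 85.4
```

```bash
python3 go.py 568 248.7 235 -10.7
```

```text
pos [ 597.8 -313.6  220.8] rpy [-3.1409e+00  1.6000e-03 -1.8790e-01] shift [-134.3 -546.8  -14.2] turn -0.001 dist 563.0 F [ 0.3 -0.3 -0. ] w 85.4 t 45.15 q7 0.09
```

Call:
{"op": "step_arm", "data": {
  "linear": [
    [-7, -30, -3],
    [-16, -66, -6],
    [-26, -104, -9],
    [-35, -142, -12],
    [-44, -180, -14],
    [-54, -218, -14],
    [-63, -256, -14],
    [-72, -294, -14]
  ],
  "yaw": [0, 0, 0, 0, 0, 0, 0, 0],
  "gripper": [1, 1, 1, 1, 1, 1, 1, 1]
}}

```text
clock: 45.82
eef_pos: [582.2, -9.8, 234.5]
tool_rot: [-3.141, -0.001, -0.188]
force: [1.1, 0.2, 0.0]
width: 85.6
```

Call:
{"op": "step_arm", "data": {
  "linear": [
    [-9, -38, 0],
    [-18, -76, 0],
    [-28, -114, 0],
    [-37, -152, 0],
    [-46, -190, 0],
    [-56, -228, 0],
    [-62, -253, 0],
    [-62, -253, 0]
  ],
  "yaw": [0, 0, 0, 0, 0, 0, 0, 0],
  "gripper": [1, 1, 1, 1, 1, 1, 1, 1]
}}

```text
clock: 46.48
eef_pos: [566.7, 257.7, 234.5]
tool_rot: [-3.135, 0.001, -0.178]
force: [0.4, 0.5, 0.2]
width: 85.2
```

Call:
{"op": "step_arm", "data": {
  "linear": [
    [0, 0, 0],
    [0, 0, 0],
    [0, 0, 0]
  ],
  "yaw": [0, 0, 0],
  "gripper": [1, 1, 1]
}}

```text
clock: 46.73
eef_pos: [569.5, 246.3, 234.2]
tool_rot: [3.14, -0.0, -0.191]
force: [0.5, -0.3, 0.3]
width: 85.8
```

```bash
python3 see.py wrist w7.png; python3 see.py top; python3 go.py 568 248.7 102 -10.7
```

```text
m0 1784 [568.2 250.  133. ] [567.9 249.1]
m+ 2173 [563.1 330.3 131.7] [563. 330.]
can 319 [ 594.  -312.1  137.5] [ 594.6 -312.2]
pos [569.5 246.6 234.3] rpy [ 3.1407e+00 -4.0000e-04 -1.9080e-01] shift [ -1.8  -1.8 132.3] turn -0.004 dist 132.0 F [ 0.3  0.1 -0.8] w 85.3 t 46.8333 q7 -0.81
```

Call:
{"op": "step_arm", "data": {
  "linear": [
    [-1, -1, 25],
    [-1, -1, 50],
    [-1, -1, 75],
    [-1, -1, 100],
    [-1, -1, 121],
    [-1, -1, 132],
    [-1, -1, 132],
    [-1, -1, 132]
  ],
  "yaw": [0, 0, 0, 0, 0, 0, 0, 0],
  "gripper": [1, 1, 1, 1, 1, 1, 1, 1]
}}

```text
clock: 47.5
eef_pos: [568.4, 249.2, 102.5]
tool_rot: [3.141, 0.0, -0.189]
force: [-0.9, 0.3, 0.4]
width: 85.1
```

Call:
{"op": "step_arm", "data": {
  "linear": [
    [0, 0, 0],
    [0, 0, 0],
    [0, 0, 0],
    [0, 0, 0],
    [0, 0, 0],
    [0, 0, 0],
    [0, 0, 0],
    [0, 0, 0]
  ],
  "yaw": [0, 0, 0, 0, 0, 0, 0, 0],
  "gripper": [-1, -1, -1, -1, -1, -1, -1, -1]
}}

```text
clock: 48.17
eef_pos: [568.7, 250.3, 104.1]
tool_rot: [-3.14, -0.002, -0.188]
force: [-0.6, -0.3, 5.0]
width: 51.5
```

Call:
{"op": "step_arm", "data": {
  "linear": [
    [0, 0, -15],
    [0, 0, -40],
    [0, 0, -68],
    [0, 0, -96],
    [0, 0, -124],
    [0, 0, -150],
    [0, 0, -168],
    [0, 0, -168]
  ],
  "yaw": [0, 0, 0, 0, 0, 0, 0, 0],
  "gripper": [-1, -1, -1, -1, -1, -1, -1, -1]
}}

```text
clock: 48.83
eef_pos: [570.1, 251.0, 275.3]
tool_rot: [-3.136, -0.007, -0.188]
force: [1.2, 0.3, -1.0]
width: 51.6
```

```bash
python3 go.py 622 -187.8 270 -10.7
```

```text
pos [570.1 251.  275.3] rpy [-3.1363 -0.0073 -0.1881] shift [133.1 421.3   5.3] turn -0.001 dist 442.0 F [ 1.2  0.3 -1. ] w 51.6 t 48.8333 q7 -0.8
```

Call:
{"op": "step_arm", "data": {
  "linear": [
    [6, 18, 0],
    [15, 47, 0],
    [25, 78, 0],
    [35, 109, 0],
    [45, 140, 0],
    [55, 171, 0],
    [65, 202, 0],
    [74, 232, 0]
  ],
  "yaw": [0, 0, 0, 0, 0, 0, 0, 0],
  "gripper": [-1, -1, -1, -1, -1, -1, -1, -1]
}}

```text
clock: 49.5
eef_pos: [596.7, 5.9, 269.2]
tool_rot: [3.141, 0.001, -0.188]
force: [1.2, -0.4, -1.9]
width: 51.9
```

Call:
{"op": "step_arm", "data": {
  "linear": [
    [10, 31, 0],
    [20, 62, 0],
    [30, 93, 0],
    [40, 124, 0],
    [50, 155, 0],
    [57, 178, 0],
    [60, 188, 0],
    [60, 188, 0]
  ],
  "yaw": [0, 0, 0, 0, 0, 0, 0, 0],
  "gripper": [-1, -1, -1, -1, -1, -1, -1, -1]
}}

```text
clock: 50.17
eef_pos: [620.1, -191.8, 268.9]
tool_rot: [3.14, 0.002, -0.193]
force: [0.4, 0.1, -1.5]
width: 51.6
```

Call:
{"op": "step_arm", "data": {
  "linear": [
    [0, 0, 10],
    [0, 0, 35],
    [0, 0, 65],
    [0, 0, 95],
    [0, 0, 125],
    [0, 0, 148],
    [0, 0, 157],
    [0, 0, 159]
  ],
  "yaw": [0, 0, 0, 0, 0, 0, 0, 0],
  "gripper": [-1, -1, -1, -1, -1, -1, -1, -1]
}}

```text
clock: 50.83
eef_pos: [619.7, -184.6, 108.7]
tool_rot: [-3.14, 0.005, -0.185]
force: [0.8, 0.2, -2.5]
width: 51.5
```

Call:
{"op": "step_arm", "data": {
  "linear": [
    [0, 0, 1],
    [0, 0, 1],
    [0, 0, 1]
  ],
  "yaw": [0, 0, 0],
  "gripper": [-1, -1, -1]
}}

```text
clock: 51.08
eef_pos: [622.5, -187.7, 112.1]
tool_rot: [-3.142, -0.003, -0.188]
force: [-0.1, 0.9, -2.1]
width: 51.6
```

```bash
python3 go.py 622 -187.8 107 -10.7
```

```text
pos [ 622.5 -187.7  112.1] rpy [-3.1416 -0.0032 -0.1877] shift [-0.5  0.2  5.1] turn -0.001 dist 5.0 F [-0.1  0.9 -2.1] w 51.6 t 51.0833 q7 -0.13
```

Call:
{"op": "step_arm", "data": {
  "linear": [
    [0, 0, 2],
    [0, 0, 3],
    [0, 0, 4],
    [0, 0, 5],
    [0, 0, 5]
  ],
  "yaw": [0, 0, 0, 0, 0],
  "gripper": [-1, -1, -1, -1, -1]
}}

```text
clock: 51.5
eef_pos: [621.6, -188.2, 107.1]
tool_rot: [3.141, -0.001, -0.188]
force: [-2.9, 0.7, 8.4]
width: 51.3
```

Call:
{"op": "step_arm", "data": {
  "linear": [
    [0, 0, 0],
    [0, 0, 0],
    [0, 0, 0],
    [0, 0, 0],
    [0, 0, -15],
    [0, 0, -45],
    [0, 0, -80],
    [0, 0, -115]
  ],
  "yaw": [0, 0, 0, 0, 0, 0, 0, 0],
  "gripper": [1, 1, 1, 1, 1, 1, 1, 1]
}}

```text
clock: 52.17
eef_pos: [620.7, -187.7, 220.8]
tool_rot: [-3.141, 0.002, -0.188]
force: [-0.5, -0.8, 0.6]
width: 85.2
```

```bash
python3 go.py 562 330 235 -10.7
```

```text
pos [ 620.7 -187.7  220.8] rpy [-3.1412e+00  1.9000e-03 -1.8790e-01] shift [-154.3 -497.7  -14.2] turn -0.001 dist 521.0 F [-0.5 -0.8  0.6] w 85.2 t 52.1667 q7 -0.1
```

Call:
{"op": "step_arm", "data": {
  "linear": [
    [-9, -30, -3],
    [-21, -66, -6],
    [-32, -103, -9],
    [-44, -140, -12],
    [-55, -177, -14],
    [-67, -214, -14],
    [-78, -251, -14],
    [-90, -289, -14]
  ],
  "yaw": [0, 0, 0, 0, 0, 0, 0, 0],
  "gripper": [1, 1, 1, 1, 1, 1, 1, 1]
}}

```text
clock: 52.83
eef_pos: [586.5, 114.3, 234.4]
tool_rot: [3.141, -0.0, -0.189]
force: [-0.1, 0.6, 0.2]
width: 85.4
```

Call:
{"op": "step_arm", "data": {
  "linear": [
    [-11, -37, 0],
    [-22, -74, 0],
    [-34, -111, 0],
    [-45, -148, 0],
    [-57, -185, 0],
    [-64, -209, 0],
    [-64, -209, 0],
    [-64, -209, 0]
  ],
  "yaw": [0, 0, 0, 0, 0, 0, 0, 0],
  "gripper": [1, 1, 1, 1, 1, 1, 1, 1]
}}

```text
clock: 53.5
eef_pos: [561.9, 332.3, 233.9]
tool_rot: [-3.141, 0.001, -0.184]
force: [-0.1, -0.7, -0.9]
width: 85.5
```

Call:
{"op": "step_arm", "data": {
  "linear": [
    [0, 0, 0],
    [0, 0, 0],
    [0, 0, 0]
  ],
  "yaw": [0, 0, 0],
  "gripper": [1, 1, 1]
}}

```text
clock: 53.75
eef_pos: [563.8, 328.0, 234.3]
tool_rot: [3.141, -0.0, -0.191]
force: [0.0, 1.2, 0.0]
width: 85.4
```

```bash
python3 see.py wrist w8.png; python3 go.py 562 330 102 -10.7
```

```text
m+ 1623 [563.1 330.9 131.7] [562.8 330.4]
pos [563.7 328.3 234.4] rpy [ 3.1409e+00 -5.0000e-04 -1.9050e-01] shift [ -2.   -1.3 132.4] turn -0.004 dist 132.0 F [0.3 0.9 0.6] w 85.0 t 53.8 q7 -0.91
```

Call:
{"op": "step_arm", "data": {
  "linear": [
    [-1, -1, 25],
    [-1, -1, 50],
    [-1, -1, 75],
    [-1, -1, 100],
    [-1, -1, 121],
    [-1, -1, 132],
    [-1, -1, 132],
    [-1, -1, 132]
  ],
  "yaw": [0, 0, 0, 0, 0, 0, 0, 0],
  "gripper": [1, 1, 1, 1, 1, 1, 1, 1]
}}

```text
clock: 54.47
eef_pos: [562.6, 330.9, 102.5]
tool_rot: [3.141, -0.0, -0.189]
force: [-0.2, -0.1, 0.1]
width: 85.3
```

Call:
{"op": "step_arm", "data": {
  "linear": [
    [0, 0, 0],
    [0, 0, 0],
    [0, 0, 0],
    [0, 0, 0],
    [0, 0, 0],
    [0, 0, 0],
    [0, 0, 0],
    [0, 0, 0]
  ],
  "yaw": [0, 0, 0, 0, 0, 0, 0, 0],
  "gripper": [-1, -1, -1, -1, -1, -1, -1, -1]
}}

```text
clock: 55.13
eef_pos: [562.8, 332.0, 104.2]
tool_rot: [-3.14, -0.002, -0.188]
force: [-1.6, -0.5, 5.5]
width: 52.6
```

Call:
{"op": "step_arm", "data": {
  "linear": [
    [0, 0, -15],
    [0, 0, -40],
    [0, 0, -68],
    [0, 0, -96],
    [0, 0, -124],
    [0, 0, -152],
    [0, 0, -180],
    [0, 0, -180]
  ],
  "yaw": [0, 0, 0, 0, 0, 0, 0, 0],
  "gripper": [-1, -1, -1, -1, -1, -1, -1, -1]
}}

```text
clock: 55.8
eef_pos: [564.6, 333.1, 288.9]
tool_rot: [-3.134, -0.008, -0.188]
force: [0.8, 0.8, -2.2]
width: 52.7
```

```bash
python3 go.py 549 -239.5 282 -10.7
```

```text
pos [564.6 333.1 288.9] rpy [-3.1338 -0.0082 -0.1883] shift [ 91.8 565.4   6.9] turn -0.002 dist 573.0 F [ 0.8  0.8 -2.2] w 52.7 t 55.8 q7 -0.9
```

Call:
{"op": "step_arm", "data": {
  "linear": [
    [3, 18, 0],
    [8, 48, 0],
    [13, 80, 0],
    [18, 112, 0],
    [23, 144, 0],
    [29, 176, 0],
    [34, 208, 0],
    [39, 240, 0]
  ],
  "yaw": [0, 0, 0, 0, 0, 0, 0, 0],
  "gripper": [-1, -1, -1, -1, -1, -1, -1, -1]
}}

```text
clock: 56.47
eef_pos: [554.7, 86.4, 281.5]
tool_rot: [3.141, 0.001, -0.188]
force: [0.8, -0.8, -3.3]
width: 52.5
```

Call:
{"op": "step_arm", "data": {
  "linear": [
    [5, 32, 0],
    [10, 64, 0],
    [15, 96, 0],
    [21, 128, 0],
    [26, 160, 0],
    [31, 192, 0],
    [37, 224, 0],
    [42, 256, 0]
  ],
  "yaw": [0, 0, 0, 0, 0, 0, 0, 0],
  "gripper": [-1, -1, -1, -1, -1, -1, -1, -1]
}}

```text
clock: 57.13
eef_pos: [548.2, -172.7, 281.5]
tool_rot: [-3.142, 0.001, -0.188]
force: [0.8, 0.1, -4.3]
width: 52.4
```

Call:
{"op": "step_arm", "data": {
  "linear": [
    [5, 30, 0],
    [9, 54, 0],
    [12, 68, 0],
    [12, 68, 0],
    [12, 68, 0]
  ],
  "yaw": [0, 0, 0, 0, 0],
  "gripper": [-1, -1, -1, -1, -1]
}}

```text
clock: 57.55
eef_pos: [547.7, -239.8, 281.6]
tool_rot: [-3.14, 0.001, -0.189]
force: [-0.0, 1.0, -2.6]
width: 52.8
```

```bash
python3 see.py wrist w9.png; python3 go.py 549 -239.5 112 -10.7
```

```text
can 300 [ 606.1 -298.8  137. ] [ 603.  -304.1]
ipa 1528 [ 620.  -189.1  135.9] [ 620.3 -189.3]
nozzle 23 [ 601.9 -287.9   99.5] [ 602.2 -287.9]
pos [ 548.2 -238.3  281.8] rpy [-3.1397e+00  1.0000e-03 -1.8670e-01] shift [  1.    1.  169.8] turn 0.0 dist 170.0 F [ 0.7 -0.  -3.1] w 52.5 t 57.6 q7 0.06
```

View pics/w9.png

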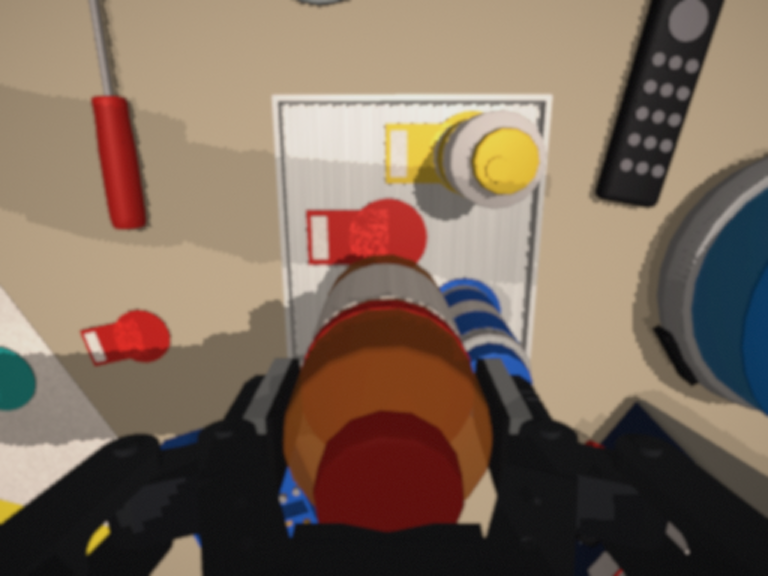

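The flux (390,300) is in line with the red round end (390,235); ipa (495,160) stands on yellow. Lowering.

Call:
{"op": "step_arm", "data": {
  "linear": [
    [0, 1, 15],
    [0, 1, 45],
    [0, 1, 75],
    [0, 1, 105],
    [0, 1, 135],
    [0, 1, 158],
    [0, 1, 169],
    [0, 1, 171]
  ],
  "yaw": [0, 0, 0, 0, 0, 0, 0, 0],
  "gripper": [-1, -1, -1, -1, -1, -1, -1, -1]
}}

```text
clock: 58.27
eef_pos: [547.1, -238.4, 109.2]
tool_rot: [-3.14, 0.004, -0.185]
force: [-0.9, -0.8, -3.4]
width: 52.7
```

Call:
{"op": "step_arm", "data": {
  "linear": [
    [0, 0, 0],
    [0, 0, 0],
    [0, 0, 0]
  ],
  "yaw": [0, 0, 0],
  "gripper": [-1, -1, -1]
}}

```text
clock: 58.52
eef_pos: [549.4, -241.3, 113.2]
tool_rot: [3.141, -0.003, -0.188]
force: [0.4, 0.4, -3.8]
width: 52.5
```

```bash
python3 go.py 549 -239.5 107 -10.7
```

```text
pos [ 549.4 -241.3  113.2] rpy [ 3.1411 -0.0034 -0.1877] shift [-0.7 -1.7  6.2] turn -0.001 dist 6.0 F [ 0.4  0.4 -3.8] w 52.5 t 58.5167 q7 0.01
```

Call:
{"op": "step_arm", "data": {
  "linear": [
    [0, -1, 2],
    [0, -1, 3],
    [0, -1, 4],
    [0, -1, 5],
    [0, -1, 5]
  ],
  "yaw": [0, 0, 0, 0, 0],
  "gripper": [-1, -1, -1, -1, -1]
}}

```text
clock: 58.93
eef_pos: [548.4, -240.4, 107.3]
tool_rot: [3.141, -0.001, -0.188]
force: [-0.7, -0.7, 4.0]
width: 52.7
```

Call:
{"op": "step_arm", "data": {
  "linear": [
    [0, 0, 0],
    [0, 0, 0],
    [0, 0, 0],
    [0, 0, 0],
    [0, 0, -15],
    [0, 0, -45],
    [0, 0, -80],
    [0, 0, -115]
  ],
  "yaw": [0, 0, 0, 0, 0, 0, 0, 0],
  "gripper": [1, 1, 1, 1, 1, 1, 1, 1]
}}

```text
clock: 59.6
eef_pos: [547.7, -239.9, 222.0]
tool_rot: [-3.141, 0.002, -0.188]
force: [0.6, 0.0, -0.5]
width: 85.1
```

Call:
{"op": "step_arm", "data": {
  "linear": [
    [-20, 0, -20],
    [-50, 0, -40],
    [-80, 0, -50],
    [-100, 0, -50],
    [-100, 0, -50],
    [-100, 0, -50],
    [-100, 0, -50],
    [-100, 0, -50]
  ],
  "yaw": [0, 0, 0, 0, 0, 0, 0, 0],
  "gripper": [1, 1, 1, 1, 1, 1, 1, 1]
}}

```text
clock: 60.27
eef_pos: [451.0, -221.6, 271.1]
tool_rot: [-3.141, -0.001, -0.188]
force: [-0.9, 0.3, -1.0]
width: 85.3
```

```bash
python3 see.py top t9.png; python3 see.py scene s9.png; python3 see.py wrist; python3 noz.py n9;python3 go.py 549 -239.5 107 -10.7
```

```text
can 131 [ 602.7 -306.4  137.7] [ 602.6 -305. ]
flux 168 [ 545.5 -240.8  134.8] [ 546.  -240.9]
ipa 161 [ 617.1 -187.9  136. ] [ 617.5 -188.7]
can 254 [ 598.6 -312.9  138.1] [ 597. -314.]
flux 136 [ 549.7 -241.4  135. ] [ 548.1 -242.2]
ipa 155 [ 621.3 -189.5  136.6] [ 621.1 -190.2]
can 2173 [ 596.  -311.7  137.5] [ 597.1 -313. ]
flux 1326 [ 547.5 -241.1  134.6] [ 547.9 -242. ]
ipa 1725 [ 619.2 -188.8  135.9] [ 619.9 -189.4]
nozzle 25 [ 602.2 -288.    99.2] [ 602.2 -288. ]
scene 268 z [140.4 142.  142.8 143.7] [544.  -14.9] [544.8 -14.  140.9]
top 325 z [140.  141.4 142.2 143.1] [541.7 -13. ] [542.1 -12.9 140.2]
pos [ 450.2 -221.4  271. ] rpy [-3.1413e+00  4.0000e-04 -1.8780e-01] shift [100.5  -0.7 164. ] turn -0.001 dist 192.0 F [ 0.4 -0.4  0.6] w 85.3 t 60.5667 q7 0.09
```

View pics/t9.png

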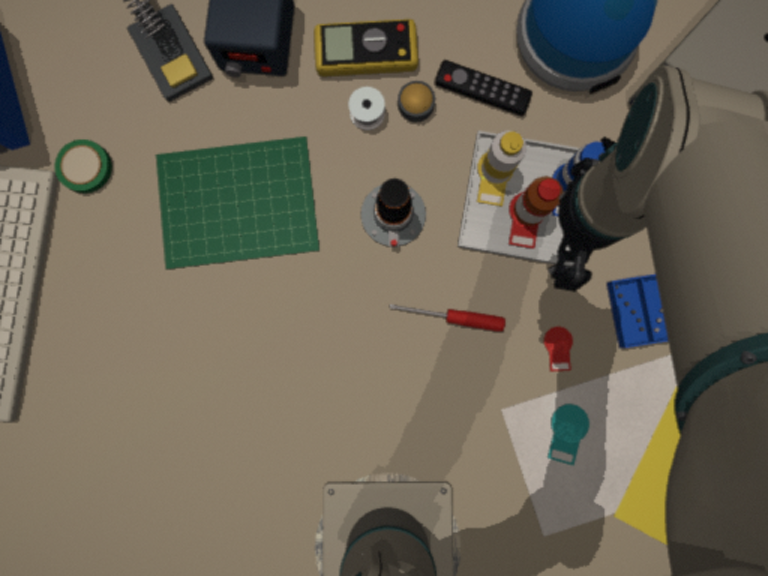

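View pics/s9.png

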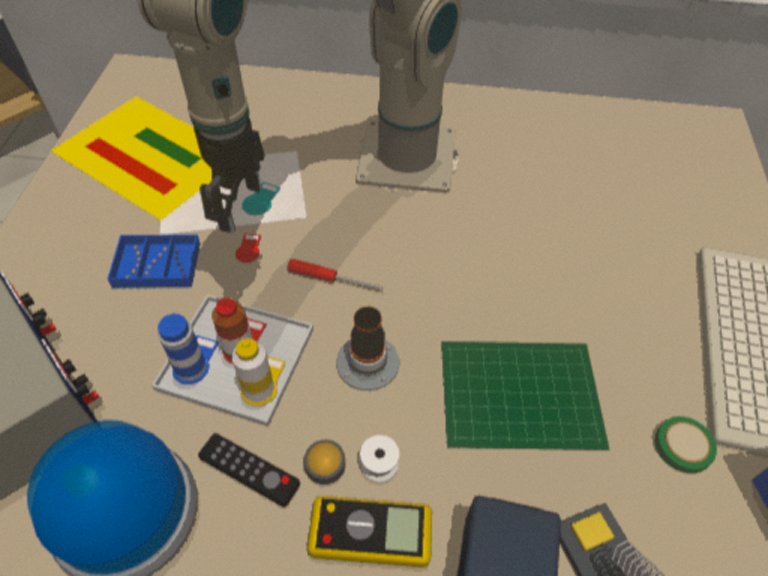

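All three bottles stand on their own marks: can (183,350), flux (230,330), ipa (255,372). The nozzle (367,340) is home. Offsets are a few mm against the 14 mm limit, and the arm is clear and still.

```bash
python3 -c "
from cell import ctrl
print(ctrl.finish_job(), ctrl.read_state()['clock'])"
```

```text
the job is handed in; nothing more can be done
the job is handed in; nothing more can be done
```

The job is handed in at about 61 s of the 147 s allowed. The nozzle is home on the spigot, and the three bottles stand upright on their own marks. No verdict was reported.

- **Sequence:** I moved flux, ipa and can out onto the mat, fitted the nozzle, then put can, ipa and flux back in the tray.
- **Nozzle:** After the first two pushes its top read about 2 and then 2.6 mm high. Most likely I pulled it up a little by lifting before the fingers had opened. I then pushed its rim straight down with partly closed fingers, up to 36 N, and lifted off.
- **Nozzle check:** The wrist camera then read the top at 139.9 mm against 140 expected, with the axis within about 1 mm of the spigot's. The last pictures from the other two cameras read 140.2 and 140.9 mm.
- **Bottles:** In the last pictures they were roughly 2 to 4 mm from the mark centres I measured, against a limit of 14 mm. The nozzle had not moved and the arm was clear of everything.
- **Disagreements:** The cameras differ from each other by up to about 4 mm in x. In the last top view the arm partly hid the can, so its reading there (about 602, -305) is not reliable. The wrist and scene cameras both put the can at about (597, -313).

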